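Row up loose cells along the tilt tray's fence

ROBOT

A 7-joint arm with a two-finger parallel gripper is mounted at the origin on the work surface. World frame = base frame: x ahead of the robot, y to its left, z up, the work surface at z = 0. Lengths are in m, angles in rad, forces in N, time in s.
With the tool pointing down it reaches from about 0.4 to 0.85 m from the base axis. Payload 10.4 kg.
Tool frame: the origin (TCP) lies midway between the tips of the shut fingers; the grasp point (between the pads) lies 19 mm behind it; z points along the fingers, y is the direction in which the jaws open and shut (so a half turn about z gives the same grasp; the last joint's range is limited). The gripper opens to 87 mm and grips with 3 to 60 N. Pads are 19 mm wide; open, the fingers measure 117 mm over their backs; the gripper's body (75 mm by 190 mm) begins 51 mm behind the grasp point.
Start: joints at [1.097, 0.332, -0.065, 1.46, 0.022, 1.35, -0.088], TCP at [0.272, -0.563, 0.223] pointing down, gripper open.
Joint ranges: [-2.6, 2.6], [-0.5, 2.12], [-1.47, 1.34], [0.16, 2.42], [-1.27, 4.41], [0.06, 2.06], [-2.6, 2.6]. Speed limits (rad/s): [2.22, 2.22, 2.79, 2.79, 3.14, 3.14, 3.14].

INTERFACE

Orientations are given as a unit quaternion [w, x, y, z].
In Python, from station import readout, grab_frame, job gives the robot as it stands.
- The arm moves only by the tool send_rows, never from a script. Its argument "motion" is a list of rows, each a list of 7 numbers: the turn, a rotation vector about the world's x, y, z as a fraction of full scale, then the shift along the world's x, y, z as a fraction of full scale, then the closure, from 0 (fully open) to 1 (shut). In form: [[wx, wy, wz, dx, dy, dz, claw], ...]. A call has exactly 10 rows; each row is the pose to reach, as a shift and turn from the pose measured when the call began; what a row does not reach only later rows make up. Full scale, the value 1, is 250 mm for a shift and 1.5 rad for a turn. A row lasts 1/12 s, in which the tool goes at most 41.7 mm and 7.16 degrees, less where a joint would pass 70% of its speed; a pose out of reach is approached as far as the arm can. A call with a number of a shift or a turn outside -1 to 1 is refused whole. A call with a gripper value outside its range is refused whole. The fingers move at their own pace and stop on an object; the grip force is fixed at half the most. Time passes only in rows, so rows that repeat a pose let the fingers close, or fill a call up. It gives the time, the measured TCP pose, the force and the opening at its end, in the units of the state.
- readout.state(): the state, without advancing time (a new reading comes with each control period).
- grab_frame(name): name is "scene" or "side" or "wrist"; returns a dict with "pixels" (400x640x3 uint8, blue, green, red), "depth" (400x640 float32, m along the optical axis (not along the pixel's ray), 0 where there is no reading), "fx", "fy", "cx", "cy" (pixels), "rvec" (rotation vector, rad) and "tvec" (3), from world to camera coordinates, as OpenCV has them. Camera axes: x right, y down, z forward; pixel columns grow to the right and rows downward; lengths in m; the calibration is good to about 2 mm. A picture is of the moment at which its call begins.
- job.close_job(): hands the job in, once; it reports no verdict.
The state is a dict: "time": time; "joints": joint angles; "joint_velocities": joint speeds; "joint_torque": joint torques, N m; "position": TCP position; "tool_rot": TCP orientation; "force": force on the tool from outside, world axes, zero at the start; "moment": the same for the moment, N m; "finger_gap": opening from 0.0 (shut) to 1.0 (fully open).
Only numpy, scipy, OpenCV 4.12 (cv2) and the standard library are available. Lean on these libraries where they do the work, as an engineer would, in place of code of your own. Each camera call takes 0.05 s, during which the arm holds its last target.

TASK

Slowly raise the tilt tray by its black bar until all four loose grey cells have slid down into a single row along the yellow fence, then lower the tray gently all the way down again and let go. Then slide the blue follower along the fence to close the row up, pressing until the red sprung end pad gives by a few millimetres but without bottoming it, and leave the cells standing snug between follower and pad. Do not handle the cells themselves, do not let them fall over, and leave the other things on the counter alone.

Things in the scene. Friction and masses are not known exactly. Their poses are not given: they have to be found in the camera images.
- fence (a point): Inner face of the yellow side fence of the aluminium tilt tray, at mid-length, on the tray floor (28 mm above the counter when down). Axes move with the tray: x along the fence from blue follower to red pad, y square from the fence across the floor to the bar, z up. Fence 12 mm high, 12 mm thick (y -12 to 0); floor x -110 to 110, y 0 to 130 mm; end walls 20 mm high. The base is fixed.
- tilt_tray (a joint): Tilt of the tray (rad): 0 down and level, grows as the bar is lifted, at most 0.6. The tray (0.6 kg) is not latched and falls if dropped; it must come down slower than 1.8 rad/s. Cells begin to slide at a tilt between 0.2 and 0.45, different each run (hidden friction). Raise slowly there (0.1 rad/s): cells that arrive fast can topple over the low fence.
- hinge (a point): Point on the tray's hinge axis at mid-length: 18 mm behind the fence's inner face (y) and 6 mm below the floor. Axes as for the fence; the hinge axis is x, and lifting the bar turns the tray about +x.
- handle (a point): Centre of the round black lifting bar (14 mm thick, 92 mm free between two thin posts, along x), above the tray's wall opposite the fence, 105 mm above the counter when down; 151 mm across (y) and 83 mm up (z) from the hinge. Cells reach 74 mm above the counter. The bar can turn between fingers, so the hand may stay upright as the bar rises on its arc. Axes as for the fence.
- follower_tab (a point): Centre of the grip zone of the follower's blue upright tab, above the fence: 16 x 16 mm across, top 120 mm and this point 102 mm above the counter with the tray down; pinch it across the fence (along y) or push it. The follower's flat front face is 16 mm farther along +x. Axes as for the fence.
- follower (a joint): Travel of the blue follower in m along the fence towards the red pad (+x of the fence), range 0 to 0.090; it starts at 0 to 0.012, slides with about 2 N of friction and stays where it is left. With the four cells closed up and the pad not pressed it stands at 0.074.
- follower_face (a point): Point on the middle of the follower's flat front face, that pushes the row (13 mm out from the fence, 16 mm above the tray floor). Axes as for the fence.
- end_pad (a joint): How far the red sprung end pad at the far end of the fence is pressed in, in m: 0 free, hard stop at 0.008; its spring takes 3 N for each mm. Pressing it by 2 to 6 mm (6 to 18 N) is right; over 7 mm is too hard.
- pad_face (a point): Point on the middle of the red pad's face, that the row closes up against (13 mm out from the fence, 16 mm above the tray floor); moves with the pad. Axes as for the fence.
- cell1_mid (a point): Grey cell 1 of 4: an upright cylinder 26 mm in diameter and 44 mm tall (brass button 2 mm more), about 80 g, standing loose on the tray floor. This point is its centre, 22 mm up; z is its own axis. Touching the fence its centre lies 13 mm from the fence's inner face.
- cell2_mid (a point): Grey cell 2 of 4: an upright cylinder 26 mm in diameter and 44 mm tall (brass button 2 mm more), about 80 g, standing loose on the tray floor. This point is its centre, 22 mm up; z is its own axis. Touching the fence its centre lies 13 mm from the fence's inner face.
- cell3_mid (a point): Grey cell 3 of 4: an upright cylinder 26 mm in diameter and 44 mm tall (brass button 2 mm more), about 80 g, standing loose on the tray floor. This point is its centre, 22 mm up; z is its own axis. Touching the fence its centre lies 13 mm from the fence's inner face.
- cell4_mid (a point): Grey cell 4 of 4: an upright cylinder 26 mm in diameter and 44 mm tall (brass button 2 mm more), about 80 g, standing loose on the tray floor. This point is its centre, 22 mm up; z is its own axis. Touching the fence its centre lies 13 mm from the fence's inner face.
- brass_adapter: Bystander: brass post adapter, 34 mm across and 44 mm tall, standing on the counter; origin under its centre. Leave alone.
- orange_clip: Bystander: orange plastic clip, 50 x 22 x 28 mm, beside the tray's fence side; origin under its centre. Leave alone.
- screwdriver: Bystander: screwdriver 170 mm long, lying on the counter. Leave alone.
- mug: Bystander: white mug, 80 mm across, 90 mm tall; origin under its centre. Leave alone.
- grease_jar: Bystander: amber jar, 60 mm across, 70 mm tall; origin under its centre. Leave alone.
There are look-alikes about, which are no part of the job. Leave any purple look-alike of the part that bears cell3_mid alone.

How it is judged:
By the outcome, as a careful person would: the job done as asked, in the order asked, and still so for the second after the job is handed in, with the robot touching nothing.
It also fails if it takes over 64 s, if anything falls off the work surface, if the arm or the gripper's body presses on something with over 40 N, if the wrist force passes 120 N, or if a joint passes its speed limit or range.

## Working session

There is one attempt and no reset: what is moved stays moved. The work goes in short steps, Python scripts to look and compute and a tool call to move; the robot and the scene stay as the last step left them, time stands still between calls to the robot, and variables do not carry over. Pictures are saved under pics/ and viewed, and the job is handed in when it is done.

Besides the shell and the picture viewer there is one more tool, called by a JSON object that holds its "name" and its "arguments". send_rows: Moves the arm, as the interface text tells. Its arguments: {"type":"object","properties":{"motion":{"type":"array","items":{"type":"array","items":{"type":"number","minimum":-1,"maximum":1}}}},"required":["motion"]}

```bash
mkdir -p pics; ls; cat > h.py <<'E'
import numpy as np, cv2
from station import readout, grab_frame, job
def cam(n,save=None):
    f=grab_frame(n); 
    if save: cv2.imwrite('pics/'+save,f['pixels'])
    f['R']=cv2.Rodrigues(np.array(f['rvec'],float))[0]; f['t']=np.array(f['tvec'],float).ravel(); return f
def ray(f,u,v):
    d=np.array([(u-f['cx'])/f['fx'],(v-f['cy'])/f['fy'],1.0]); return -f['R'].T@f['t'], f['R'].T@d
def plane(f,u,v,z):
    o,d=ray(f,u,v); return o+d*(z-o[2])/d[2]
def dep(f,u,v):
    o,d=ray(f,u,v); return o+d*f['depth'][int(v),int(u)]
def proj(f,p):
    q=f['R']@np.array(p)+f['t']; return q[0]/q[2]*f['fx']+f['cx'], q[1]/q[2]*f['fy']+f['cy']
E
python3 - <<'E'
from h import *
np.set_printoptions(precision=4,suppress=True)
for n in ['scene','side','wrist']:
    f=cam(n,n+'0.png'); print(n,-f['R'].T@f['t'],f['fx'])
print(readout.state())
E
```

```text
pics
scene [1.0091 0.2121 0.7835] 364.3934193215211
side [0.0801 0.6351 0.7417] 436.22454820510876
wrist [ 0.3351 -0.5329  0.3843] 314.5794164024523
{'time': 0.15, 'joints': array([ 1.0974,  0.3327, -0.0647,  1.4607,  0.0216,  1.3499, -0.0885]), 'joint_velocities': array([ 0.    , -0.0027,  0.0018, -0.0006, -0.0028, -0.001 , -0.0001]), 'joint_torque': array([  0.0001, -62.3635,   0.0242, -39.0141,  -0.0614,   0.0372,
         0.0001]), 'position': array([ 0.2722, -0.5623,  0.2219]), 'tool_rot': array([-0.0005,  0.9747,  0.2235, -0.0001]), 'force': array([-0.3121, -0.2361, -0.6436]), 'moment': array([ 0.0119, -0.0524, -0.0175]), 'finger_gap': 1.001482208094062}
```

View pics/scene0.png

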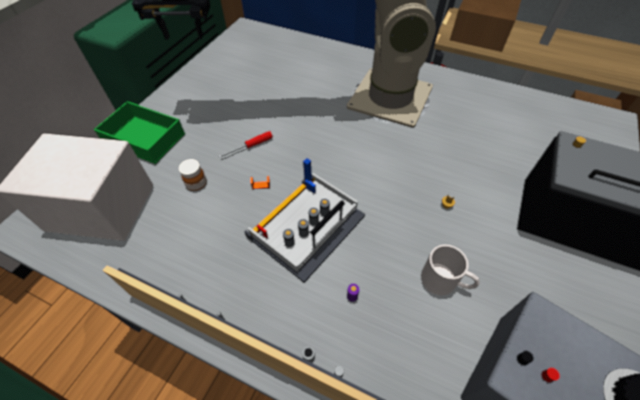

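View pics/side0.png

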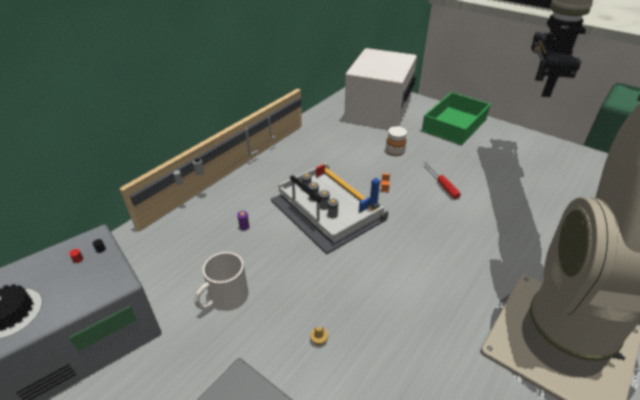

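Scene: the tray has its blue tab at (308,172), red pad at (262,230), black bar at about (328,222) and four grey cells at (288,238), (303,227), (313,215) and (324,205). The purple look-alike is loose on the counter at (353,292) and is not ours. Next I'll measure with crops.

```bash
python3 - <<'E'
from h import *
np.set_printoptions(precision=4,suppress=True)
F={n:cam(n) for n in ['scene','side']}
box={'scene':(230,145,380,290),'side':(260,155,400,255)}
for n,f in F.items():
    x0,y0,x1,y1=box[n]; im=f['pixels'][y0:y1,x0:x1]; 
    cv2.imwrite(f'pics/crop_{n}.png',cv2.resize(im,None,fx=5,fy=5,interpolation=cv2.INTER_CUBIC))
    hsv=cv2.cvtColor(im,cv2.COLOR_BGR2HSV)
    for c,(lo,hi) in dict(blue=((105,120,40),(125,255,255)),yellow=((15,130,80),(32,255,255)),red=((0,150,60),(5,255,255)),black=((0,0,0),(180,255,32))).items():
        m=cv2.inRange(hsv,lo,hi); k,l,s,ce=cv2.connectedComponentsWithStats(m)
        for i in range(1,k):
            if s[i,4]<12: continue
            ys,xs=np.where(l==i); P=np.array([dep(f,x+x0,y+y0) for x,y in zip(xs,ys)])
            print(n,c,s[i,:4]+[x0,y0,0,0],s[i,4],ce[i]+[x0,y0],'med',np.median(P,0),'p2',np.percentile(P,3,0),'p98',np.percentile(P,97,0))
E
```

```text
scene blue [304 159  11  33] 203 [308.2167 175.4483] med [ 0.481  -0.0706  0.0675] p2 [ 0.4687 -0.0806  0.0398] p98 [ 0.4957 -0.0487  0.1218]
scene yellow [259 183  47  44] 331 [282.003  205.2085] med [ 0.5699 -0.1017  0.0401] p2 [ 0.4912 -0.1221  0.0322] p98 [ 0.6382 -0.0791  0.0433]
scene yellow [301 221   4   4] 12 [302.5 222.5] med [ 0.613  -0.0196  0.0748] p2 [ 0.6093 -0.0235  0.0733] p98 [ 0.6171 -0.0164  0.0774]
scene yellow [254 227   4   5] 17 [255.5294 228.8824] med [ 0.6578 -0.1252  0.0412] p2 [ 0.6521 -0.1304  0.036 ] p98 [0.8418 0.0529 0.4306]
scene yellow [286 231   4   4] 12 [287.5 232.5] med [ 0.6513 -0.0382  0.0748] p2 [ 0.6471 -0.0421  0.0725] p98 [ 0.6549 -0.0356  0.0765]
scene red [247 145   7   3] 13 [249.4615 145.5385] med [ 0.403  -0.3033  0.0139] p2 [ 0.3949 -0.3061  0.0093] p98 [ 0.4103 -0.2966  0.0185]
scene red [257 225  10  12] 41 [262.0732 230.3171] med [ 0.6618 -0.1005  0.0597] p2 [ 0.6567 -0.1159  0.0416] p98 [ 0.6652 -0.0932  0.0635]
scene black [312 202  31  33] 164 [326.2317 217.9634] med [0.5991 0.0331 0.1116] p2 [0.5499 0.0215 0.107 ] p98 [0.6457 0
[... 270 characters left out ...]
0.0269  0.0654]
side blue [360 179  19  31] 217 [370.7696 195.3871] med [ 0.474  -0.0672  0.0689] p2 [ 0.4647 -0.0771  0.0391] p98 [ 0.4904 -0.0461  0.1178]
side yellow [325 167  39  32] 204 [343.2353 183.7941] med [ 0.582  -0.1029  0.0365] p2 [ 0.5156 -0.126   0.0321] p98 [ 0.6556 -0.0836  0.0391]
side red [317 166   7   9] 49 [319.7551 169.7959] med [ 0.6575 -0.1013  0.049 ] p2 [ 0.6545 -0.1115  0.0354] p98 [ 0.661  -0.09    0.0591]
side black [292 178   8   7] 16 [294.875 180.375] med [0.6299 0.0305 0.1073] p2 [0.615  0.028  0.1051] p98 [0.6404 0.0345 0.1096]
side black [301 185  20  17] 49 [312.2653 194.6327] med [0.5571 0.0483 0.1076] p2 [0.5411 0.0362 0.1036] p98 [0.6002 0.0541 0.1114]
```

View pics/crop_scene.png

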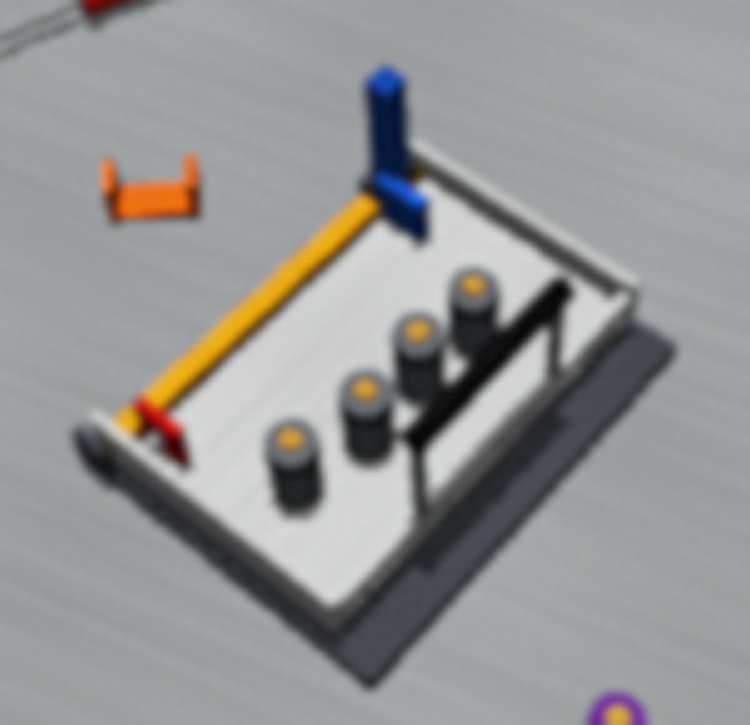

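View pics/crop_side.png

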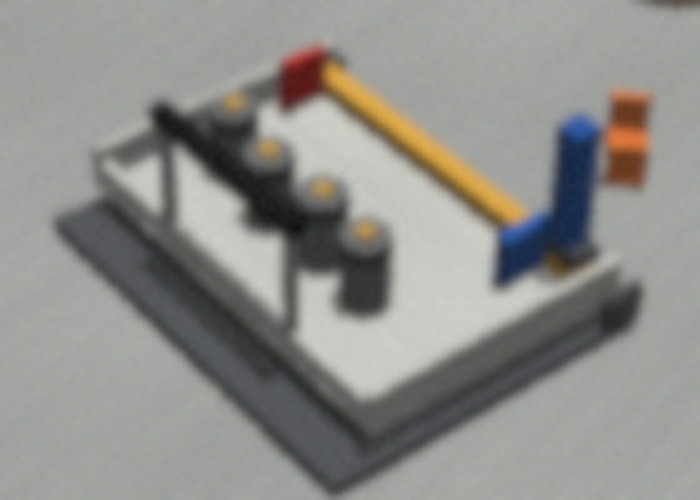

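The crops show the true parts: four grey cells with brass buttons between the bar and the fence, and the purple one outside the tray at the bottom edge. Next is the frame fit.

```bash
python3 - <<'E'
from h import *
np.set_printoptions(precision=4,suppress=True)
F={n:cam(n) for n in ['scene','side']}
for n,e in dict(scene=[(342.4,203),(313,232.4)],side=[(292.3,177.6),(319,198.3)]).items():
    a,b=[plane(F[n],*p,.105) for p in e]; d=a-b; print('bar',n,a,b,(a+b)/2,np.linalg.norm(d),np.degrees(np.arctan2(d[1],d[0])))
# fence ends, top centreline z=.040
for n,(x0,y0,x1,y1) in dict(scene=(230,145,380,290),side=(260,155,400,255)).items():
    f=F[n]; im=f['pixels'][y0:y1,x0:x1]; hsv=cv2.cvtColor(im,cv2.COLOR_BGR2HSV)
    m=cv2.inRange(hsv,(15,130,80),(32,255,255)); k,l,s,ce=cv2.connectedComponentsWithStats(m); i=1+s[1:,4].argmax()
    ys,xs=np.where(l==i); P=np.array([plane(f,x+x0,y+y0,.039)[:2] for x,y in zip(xs,ys)])
    vx,vy,cx,cy=cv2.fitLine(P.astype(np.float32),cv2.DIST_L2,0,.001,.001).ravel()
    print('fence',n,np.degrees(np.arctan2(vy,vx)),cx,cy)
    m=cv2.inRange(hsv,(105,120,40),(125,255,255)); ys,xs=np.where(m>0); ys+=y0;xs+=x0
    top=ys<ys.min()+4; c=xs[top].mean(),ys[top].mean(); print('tabtop',c,plane(f,*c,.118))
# cells buttons z=.074
for n,e in dict(scene=[(290,438),(366,388),(418,330),(473,284)],side=[(234,102),(268,149),(323,188),(367,230)]).items():
    o=(230,145) if n=='scene' else (260,155)
    for p in e: print(n,plane(F[n],p[0]/5+o[0],p[1]/5+o[1],.074)[:2])
E
```

```text
bar scene [0.5443 0.0497 0.105 ] [0.6434 0.0221 0.105 ] [0.5938 0.0359 0.105 ] 0.10284858098361387 164.43229565164478
bar side [0.6433 0.024  0.105 ] [0.5455 0.0454 0.105 ] [0.5944 0.0347 0.105 ] 0.1000752696930408 -12.355716038338224
fence scene -14.8087 0.56715983 -0.10100534
tabtop (np.float64(306.7916666666667), np.float64(160.70833333333334)) [ 0.471  -0.0766  0.118 ]
fence side -15.384331 0.58076966 -0.10017363
tabtop (np.float64(375.5), np.float64(180.63636363636363)) [ 0.4711 -0.0725  0.118 ]
scene [ 0.6507 -0.0379]
scene [ 0.6123 -0.0185]
scene [ 0.5729 -0.0106]
scene [0.5376 0.0019]
side [ 0.6476 -0.035 ]
side [ 0.6103 -0.0157]
side [ 0.5705 -0.0082]
side [0.5353 0.0038]
```

Frame: fence x axis at -15.0° in world. Bar centre is about (0.594, 0.0355, 0.105). The tab is about 5 mm behind the fence face, which fits the description. I'll move towards the bar and yaw -40.8°, in 3 calls.

{"name": "send_rows", "arguments": {"motion": [[0,0,-0.04,0.05,0.1,0,0.5],[0,0,-0.09,0.1,0.2,0,0.5],[0,0,-0.14,0.15,0.3,0,0.5],[0,0,-0.19,0.2,0.4,0,0.5],[0,0,-0.24,0.25,0.5,0,0.5],[0,0,-0.29,0.3,0.6,0,0.5],[0,0,-0.34,0.35,0.7,0,0.5],[0,0,-0.39,0.4,0.8,0,0.5],[0,0,-0.44,0.45,0.9,0,0.5],[0,0,-0.475,0.5,1.0,0,0.5]]}}

```text
time: 1.18
position: [0.3977, -0.3112, 0.2225]
tool_rot: [0.0, 0.991, -0.133, 0.0]
force: [0.1, -0.5, 0.1]
finger_gap: 0.501
```

{"name": "send_rows", "arguments": {"motion": [[0,0,0,0.05,0.1,0,0.5],[0,0,0,0.1,0.2,0,0.5],[0,0,0,0.15,0.3,0,0.5],[0,0,0,0.2,0.4,0,0.5],[0,0,0,0.25,0.5,0,0.5],[0,0,0,0.3,0.6,0,0.5],[0,0,0,0.35,0.7,0,0.5],[0,0,0,0.4,0.8,0,0.5],[0,0,0,0.45,0.9,0,0.5],[0,0,0,0.5,1.0,0,0.5]]}}

```text
time: 2.02
position: [0.5231, -0.06, 0.2227]
tool_rot: [0.0, 0.991, -0.133, 0.0]
force: [0.8, -0.4, 0.6]
finger_gap: 0.499
```

```bash
python3 - <<'E'
from h import *
from scipy.spatial.transform import Rotation as R
s=readout.state(); q=s['tool_rot']; M=R.from_quat([q[1],q[2],q[3],q[0]]).as_matrix()
print(s['time'],s['position'],s['joints'],np.degrees(np.arctan2(M[1,1],M[0,1])),M[:,2],s['finger_gap'])
E
```

```text
2.0167 [ 0.52314514 -0.05997595  0.22272642] [ 0.43969874  0.14490494 -0.45072315  1.70080027  0.0654103   1.31004621
 -1.86053402] -105.23997695943079 [ 6.73755528e-04 -2.47714818e-04 -9.99999742e-01] 0.4988281442592915
```

{"name": "send_rows", "arguments": {"motion": [[0,0,0,0.04,0.05,0,0.5],[0,0,0,0.08,0.1,0,0.5],[0,0,0,0.12,0.16,0,0.5],[0,0,0,0.16,0.22,0,0.5],[0,0,0,0.2,0.28,0,0.5],[0,0,0,0.24,0.33,0,0.5],[0,0,0,0.284,0.382,0,0.5],[0,0,0,0.284,0.382,-0.06,0.5],[0,0,0,0.284,0.382,-0.12,0.5],[0,0,0,0.284,0.382,-0.16,0.5]]}}

```text
time: 2.85
position: [0.5938, 0.0357, 0.1813]
tool_rot: [0.0, 0.991, -0.132, -0.0]
force: [-0.2, 0.3, -0.4]
finger_gap: 0.501
```

```bash
python3 - <<'E'
from h import *
f=cam('wrist','w1.png'); print(readout.state()['position'])
E
```

```text
[0.59291622 0.03526798 0.17953155]
```

View pics/w1.png

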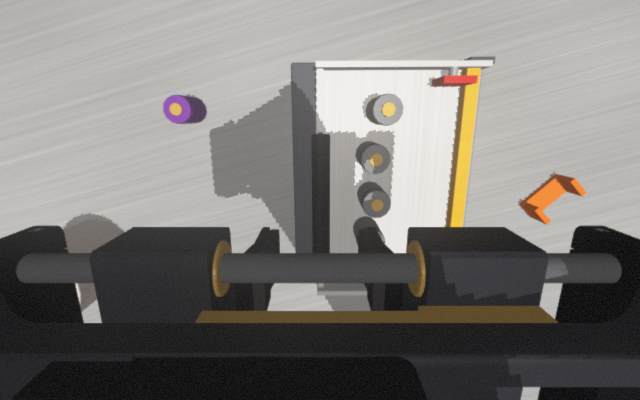

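The wrist view shows the bar at (321,~200), centred between the fingers at 255 and 378. The tray edges run upright, so the yaw is right. I'll descend and grip.

{"name": "send_rows", "arguments": {"motion": [[0,0,0,0,0,-0.05,0.5],[0,0,0,0,0,-0.1,0.5],[0,0,0,0,0,-0.15,0.5],[0,0,0,0,0,-0.2,0.5],[0,0,0,0,0,-0.25,0.5],[0,0,0,0,0,-0.3,0.5],[0,0,0,0,0,-0.34,0.5],[0,0,0,0,0,-0.366,0.5],[0,0,0,0,0,-0.366,0.5],[0,0,0,0,0,-0.366,0.5]]}}

```text
time: 3.73
position: [0.5929, 0.0353, 0.0879]
tool_rot: [0.0, 0.991, -0.133, -0.002]
force: [-0.3, -0.4, 0.6]
finger_gap: 0.5
```

{"name": "send_rows", "arguments": {"motion": [[0,0,0,0,0,0,0.6],[0,0,0,0,0,0,0.7],[0,0,0,0,0,0,0.75],[0,0,0,0,0,0,0.8],[0,0,0,0,0,0,0.85],[0,0,0,0,0,0,0.9],[0,0,0,0,0,0,1],[0,0,0,0,0,0,1],[0,0,0,0,0,0,1],[0,0,0,0,0,0,1]]}}

```text
time: 4.57
position: [0.5928, 0.0344, 0.0881]
tool_rot: [0.001, 0.991, -0.133, -0.002]
force: [-2.4, -4.9, 4.2]
finger_gap: 0.147
```

```bash
python3 - <<'E'
from h import *
s=readout.state(); print(s['position'],s['force'],s['moment'],s['finger_gap'])
# arc rows
p0=s['position'];g=np.array([.2588,.9659])
def off(t): 
    return (151*np.cos(t)-83*np.sin(t)-151)/250,(151*np.sin(t)+83*np.cos(t)-83)/250
for t in np.arange(0,.6,.02):
    y,z=off(t); print(round(t,3),np.round([y*g[0],y*g[1],z],3))
E
```

```text
[0.59276766 0.03439074 0.08805086] [-2.35623538 -4.90998653  4.24941357] [-0.96706497  0.66872783  0.05332384] 0.1471667124208222
0.0 [0. 0. 0.]
0.02 [-0.002 -0.007  0.012]
0.04 [-0.004 -0.013  0.024]
0.06 [-0.005 -0.02   0.036]
0.08 [-0.007 -0.027  0.047]
0.1 [-0.009 -0.035  0.059]
0.12 [-0.011 -0.043  0.07 ]
0.14 [-0.014 -0.05   0.081]
0.16 [-0.016 -0.059  0.092]
0.18 [-0.018 -0.067  0.103]
0.2 [-0.02  -0.075  0.113]
0.22 [-0.023 -0.084  0.124]
0.24 [-0.025 -0.093  0.134]
0.26 [-0.027 -0.102  0.144]
0.28 [-0.03  -0.111  0.154]
0.3 [-0.032 -0.121  0.164]
0.32 [-0.035 -0.13   0.173]
0.34 [-0.038 -0.14   0.182]
0.36 [-0.04  -0.15   0.191]
0.38 [-0.043 -0.161  0.2  ]
0.4 [-0.046 -0.171  0.209]
0.42 [-0.049 -0.181  0.217]
0.44 [-0.051 -0.192  0.226]
0.46 [-0.054 -0.203  0.234]
0.48 [-0.057 -0.214  0.241]
0.5 [-0.06  -0.225  0.249]
0.52 [-0.063 -0.236  0.256]
0.54 [-0.066 -0.248  0.263]
0.56 [-0.07  -0.259  0.27 ]
0.58 [-0.073 -0.271  0.277]
```

The bar is gripped (gap 12.8 mm). I'll lift along the arc to a tilt of 0.16.

{"name": "send_rows", "arguments": {"motion": [[0,0,0,-0.001,-0.003,0.006,1],[0,0,0,-0.002,-0.007,0.012,1],[0,0,0,-0.004,-0.013,0.024,1],[0,0,0,-0.005,-0.02,0.036,1],[0,0,0,-0.007,-0.027,0.047,1],[0,0,0,-0.009,-0.035,0.059,1],[0,0,0,-0.011,-0.043,0.07,1],[0,0,0,-0.014,-0.05,0.081,1],[0,0,0,-0.015,-0.055,0.087,1],[0,0,0,-0.016,-0.059,0.092,1]]}}

```text
time: 5.4
position: [0.5889, 0.0201, 0.1115]
tool_rot: [0.001, 0.991, -0.133, -0.002]
force: [3.0, 2.7, -5.9]
finger_gap: 0.148
```

```bash
cat > look.py <<'E'
from h import *
import sys
x=[]
for n,(x0,y0,x1,y1) in dict(scene=(230,145,380,290),side=(260,155,400,255)).items():
    f=cam(n); x.append(cv2.resize(f['pixels'][y0:y1,x0:x1],(400,400*(y1-y0)//(x1-x0)),interpolation=cv2.INTER_CUBIC))
h=max(i.shape[0] for i in x); x=[cv2.copyMakeBorder(i,0,h-i.shape[0],0,0,cv2.BORDER_CONSTANT) for i in x]
cv2.imwrite('pics/'+sys.argv[1],np.hstack(x))
s=readout.state(); p=s['position']-np.array([.59277,.03439,.08805])
a=np.arctan2(83+1000*p[2],151+1000*(p[:2]@[.2588,.9659]))-np.arctan2(83,151)
print(s['time'],s['position'],s['force'],s['finger_gap'],'tilt',a)
E
python3 look.py l1.png
```

```text
5.5 [0.58886765 0.02008613 0.11148552] [ 2.41003763  2.58744405 -4.27702919] 0.14795886023370405 tilt 0.16084024147909948
```

View pics/l1.png

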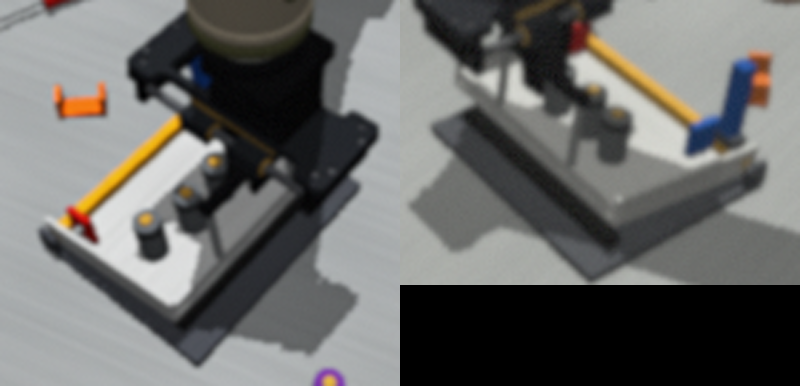

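The tray tilts freely and the cells stand unmoved at scene crop (150,235), (187,205), (213,170). I'll go on slowly.

{"name": "send_rows", "arguments": {"motion": [[0,0,0,-0.001,-0.0035,0.0042,1],[0,0,0,-0.002,-0.007,0.0085,1],[0,0,0,-0.003,-0.01,0.0125,1],[0,0,0,-0.004,-0.0135,0.017,1],[0,0,0,-0.0045,-0.017,0.021,1],[0,0,0,-0.0055,-0.0205,0.025,1],[0,0,0,-0.0065,-0.024,0.0295,1],[0,0,0,-0.007,-0.027,0.0335,1],[0,0,0,-0.008,-0.0305,0.038,1],[0,0,0,-0.009,-0.034,0.042,1]]}}

```text
time: 6.33
position: [0.5867, 0.0118, 0.1222]
tool_rot: [0.0, 0.991, -0.133, -0.001]
force: [4.2, 4.7, -3.2]
finger_gap: 0.144
```

```bash
python3 look.py l2.png
```

```text
6.4333 [0.58667206 0.0117054  0.12231129] [ 2.16279324  3.97407022 -3.06916629] 0.1508990924436015 tilt 0.2409599841542499
```

View pics/l2.png

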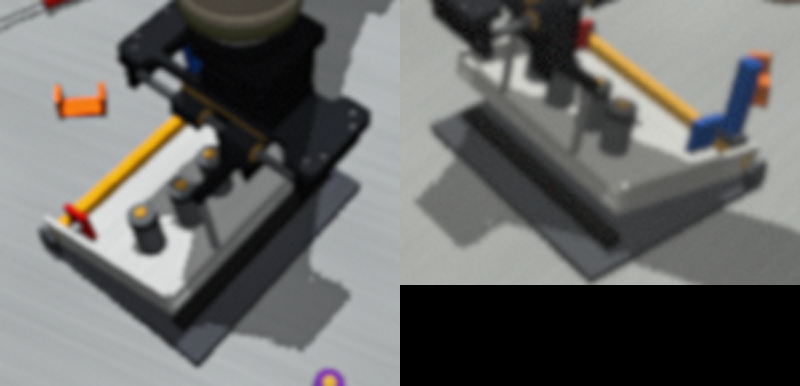

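The cells still stand where they were on the floor at tilt 0.24. Next to 0.32.

{"name": "send_rows", "arguments": {"motion": [[0,0,0,-0.001,-0.0037,0.004,1],[0,0,0,-0.002,-0.0073,0.008,1],[0,0,0,-0.003,-0.011,0.012,1],[0,0,0,-0.004,-0.0147,0.016,1],[0,0,0,-0.005,-0.0185,0.02,1],[0,0,0,-0.006,-0.022,0.024,1],[0,0,0,-0.007,-0.0258,0.0275,1],[0,0,0,-0.008,-0.0295,0.0315,1],[0,0,0,-0.009,-0.033,0.0355,1],[0,0,0,-0.01,-0.037,0.039,1]]}}

```text
time: 7.27
position: [0.5842, 0.0027, 0.1323]
tool_rot: [0.0, 0.991, -0.133, -0.001]
force: [2.7, 3.8, -3.5]
finger_gap: 0.153
```

```bash
python3 look.py l3.png
```

```text
7.3667 [0.58424144 0.00263413 0.13235808] [ 2.44247856  4.36859217 -2.9895187 ] 0.1488822623556001 tilt 0.320229501588449
```

View pics/l3.png

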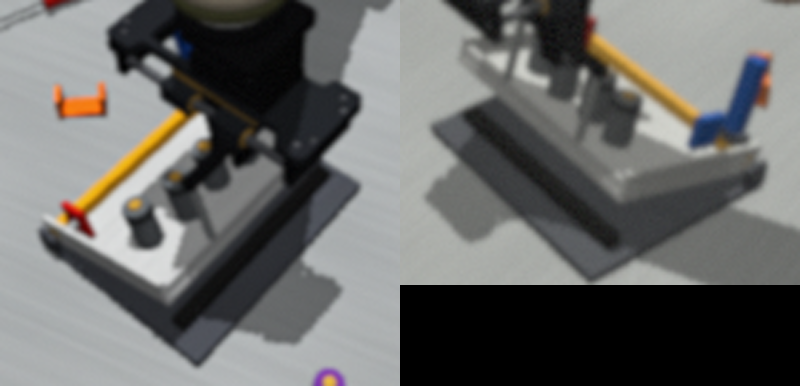

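Still no sliding at 0.32. Next to 0.38, a bit slower.

{"name": "send_rows", "arguments": {"motion": [[0,0,0,-0.001,-0.003,0.003,1],[0,0,0,-0.0015,-0.006,0.0055,1],[0,0,0,-0.0025,-0.009,0.008,1],[0,0,0,-0.003,-0.0125,0.011,1],[0,0,0,-0.004,-0.0155,0.0135,1],[0,0,0,-0.005,-0.0185,0.016,1],[0,0,0,-0.0055,-0.0215,0.019,1],[0,0,0,-0.0065,-0.025,0.0215,1],[0,0,0,-0.007,-0.028,0.0245,1],[0,0,0,-0.008,-0.031,0.027,1]]}}

```text
time: 8.2
position: [0.5823, -0.0046, 0.1394]
tool_rot: [0.0, 0.991, -0.132, -0.001]
force: [2.0, 5.4, -1.9]
finger_gap: 0.15
```

```bash
python3 look.py l4.png
```

```text
8.3 [ 0.58229301 -0.00470123  0.13951495] [ 2.692529    4.28074441 -2.15104219] 0.14960227301816192 tilt 0.38019436989501554
```

View pics/l4.png

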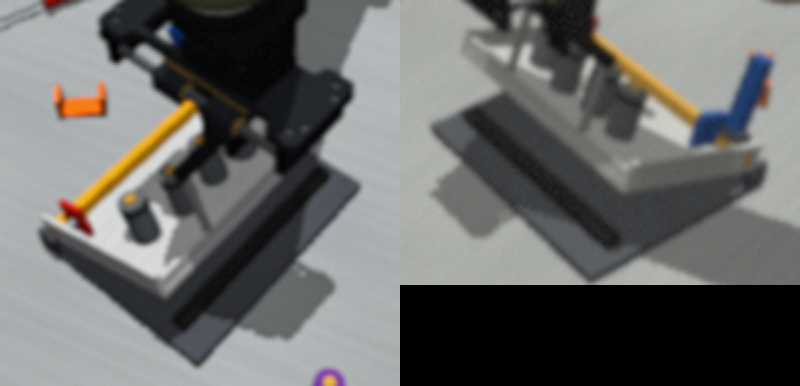

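Still none. Next to 0.42, at 0.05 rad/s.

{"name": "send_rows", "arguments": {"motion": [[0,0,0,-0.0005,-0.002,0.0018,1],[0,0,0,-0.001,-0.004,0.0035,1],[0,0,0,-0.0015,-0.006,0.0052,1],[0,0,0,-0.002,-0.008,0.007,1],[0,0,0,-0.0025,-0.01,0.0088,1],[0,0,0,-0.003,-0.012,0.0105,1],[0,0,0,-0.0035,-0.0145,0.012,1],[0,0,0,-0.0045,-0.0165,0.014,1],[0,0,0,-0.005,-0.0185,0.0155,1],[0,0,0,-0.0055,-0.0205,0.017,1]]}}

```text
time: 9.13
position: [0.5809, -0.0098, 0.144]
tool_rot: [0.0, 0.991, -0.133, -0.001]
force: [1.5, 4.2, -0.4]
finger_gap: 0.15
```

```bash
python3 look.py l5.png
```

```text
9.2333 [ 0.58094745 -0.00983243  0.1439961 ] [2.28146065 4.89498615 0.03483034] 0.1505377695064697 tilt 0.4200414676902601
```

View pics/l5.png

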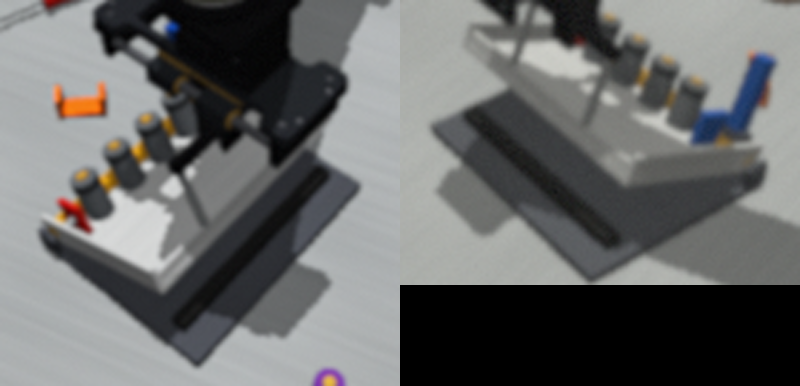

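All four slid to the fence: scene crop (92,190), (125,160), (155,135), (180,110), all standing. I'll hold briefly to settle.

{"name": "send_rows", "arguments": {"motion": [[0,0,0,0,0,0,1],[0,0,0,0,0,0,1],[0,0,0,0,0,0,1],[0,0,0,0,0,0,1],[0,0,0,0,0,0,1],[0,0,0,0,0,0,1],[0,0,0,0,0,0,1],[0,0,0,0,0,0,1],[0,0,0,0,0,0,1],[0,0,0,0,0,0,1]]}}

```text
time: 10.07
position: [0.5809, -0.0098, 0.144]
tool_rot: [0.0, 0.991, -0.133, -0.001]
force: [0.7, 3.7, -1.3]
finger_gap: 0.146
```

```bash
python3 look.py l6.png
```

```text
10.1667 [ 0.58094231 -0.00976548  0.14402636] [ 2.24133413  3.45395747 -0.04464114] 0.14831134911322694 tilt 0.41985669538051784
```

View pics/l6.png

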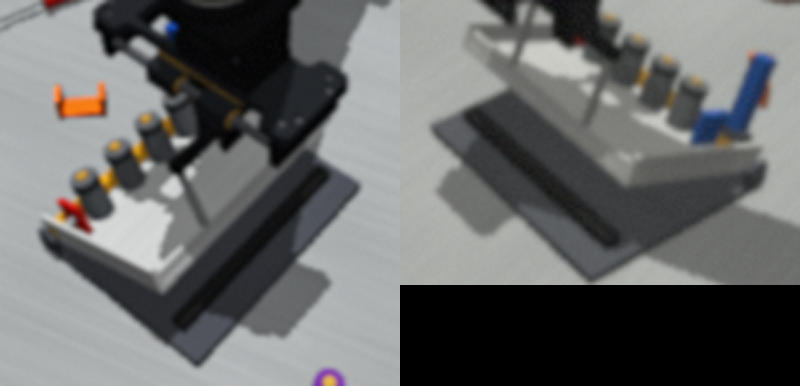

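All steady. I'll lower at about 0.17 rad/s.

{"name": "send_rows", "arguments": {"motion": [[0,0,0,0.002,0.007,-0.006,1],[0,0,0,0.004,0.0145,-0.012,1],[0,0,0,0.006,0.0215,-0.018,1],[0,0,0,0.008,0.029,-0.024,1],[0,0,0,0.01,0.036,-0.03,1],[0,0,0,0.012,0.043,-0.0365,1],[0,0,0,0.0135,0.05,-0.043,1],[0,0,0,0.0155,0.0565,-0.0495,1],[0,0,0,0.017,0.0635,-0.056,1],[0,0,0,0.019,0.07,-0.063,1]]}}

```text
time: 11.0
position: [0.5856, 0.0073, 0.1278]
tool_rot: [0.0, 0.991, -0.133, -0.001]
force: [0.9, 0.9, -0.1]
finger_gap: 0.148
```

{"name": "send_rows", "arguments": {"motion": [[0,0,0,0.002,0.0065,-0.007,1],[0,0,0,0.0035,0.013,-0.014,1],[0,0,0,0.005,0.019,-0.021,1],[0,0,0,0.007,0.0255,-0.028,1],[0,0,0,0.0085,0.0315,-0.0355,1],[0,0,0,0.01,0.0375,-0.043,1],[0,0,0,0.0115,0.0435,-0.0505,1],[0,0,0,0.013,0.0495,-0.058,1],[0,0,0,0.0145,0.055,-0.0655,1],[0,0,0,0.016,0.061,-0.073,1]]}}

```text
time: 11.83
position: [0.5898, 0.0226, 0.1095]
tool_rot: [0.0, 0.991, -0.133, -0.001]
force: [2.3, 1.6, -1.3]
finger_gap: 0.149
```

{"name": "send_rows", "arguments": {"motion": [[0,0,0,0.0015,0.0055,-0.008,1],[0,0,0,0.003,0.011,-0.016,1],[0,0,0,0.005,0.016,-0.0235,1],[0,0,0,0.0065,0.0215,-0.0315,1],[0,0,0,0.008,0.0265,-0.0395,1],[0,0,0,0.009,0.0315,-0.0475,1],[0,0,0,0.0105,0.0365,-0.056,1],[0,0,0,0.0115,0.041,-0.064,1],[0,0,0,0.013,0.0455,-0.0725,1],[0,0,0,0.014,0.05,-0.081,1]]}}

```text
time: 12.67
position: [0.5932, 0.0343, 0.0903]
tool_rot: [0.001, 0.991, -0.133, -0.001]
force: [-12.9, -6.4, 30.5]
finger_gap: 0.15
```

```bash
python3 look.py l7.png
```

```text
12.7667 [0.5932322  0.03427739 0.09045698] [-6.95204638 -2.42593409 12.298819  ] 0.15137874647334 tilt 0.01212845721458844
```

View pics/l7.png

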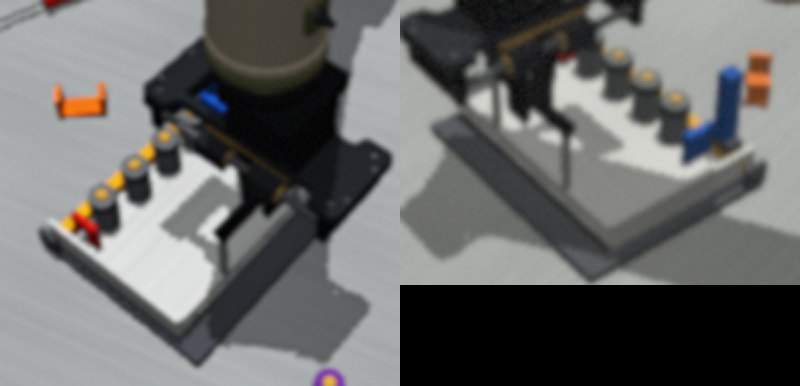

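The tray touches down (upward reaction about 12–30 N) and the cells stand along the fence. I'll release gently, then rise.

{"name": "send_rows", "arguments": {"motion": [[0,0,0,0,0,0,0.95],[0,0,0,0,0,0,0.85],[0,0,0,0,0,0,0.8],[0,0,0,0,0,0,0.7],[0,0,0,0,0,0,0.6],[0,0,0,0,0,0,0.5],[0,0,0,0,0,0,0.5],[0,0,0,0,0,0.03,0.5],[0,0,0,0,0,0.07,0.5],[0,0,0,0,0,0.12,0.5]]}}

```text
time: 13.6
position: [0.593, 0.0343, 0.1213]
tool_rot: [0.001, 0.991, -0.133, -0.001]
force: [0.9, -0.3, 0.4]
finger_gap: 0.492
```

{"name": "send_rows", "arguments": {"motion": [[0,0,0,0,0,0.05,0.5],[0,0,0,0,0,0.1,0.5],[0,0,0,0,0,0.15,0.5],[0,0,0,0,0,0.2,0.5],[0,0,0,0,0,0.25,0.5],[0,0,0,0,0,0.3,0.5],[0,0,0,-0.05,0.1,0.3,0.5],[0,0,0,-0.1,0.2,0.3,0.5],[0,0,0,-0.15,0.3,0.3,0.5],[0,0,0,-0.15,0.4,0.3,0.5]]}}

```text
time: 14.43
position: [0.5539, 0.1356, 0.1973]
tool_rot: [0.001, 0.991, -0.133, -0.001]
force: [0.3, 0.0, 0.1]
finger_gap: 0.5
```

```bash
python3 look.py l8.png
```

```text
14.5333 [0.55442876 0.13940598 0.19740875] [0.15614153 0.93849666 0.62087075] 0.49986240847555385 tilt 0.16798693790944874
```

View pics/l8.png

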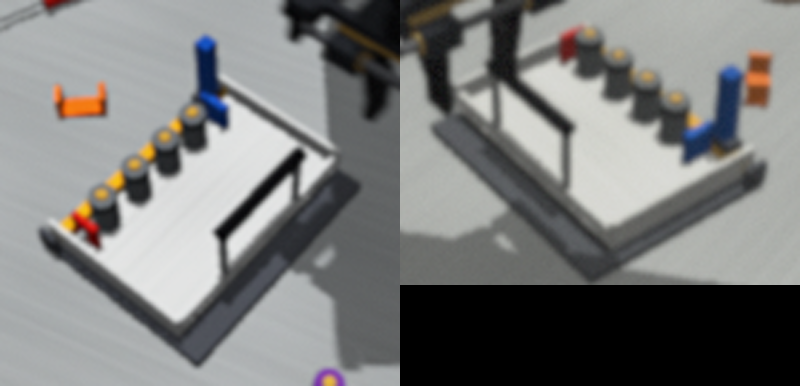

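The tray is level, the bar is free, and the four cells stand in a row at the fence with the end pad free. Now I'll hover over the blue tab.

{"name": "send_rows", "arguments": {"motion": [[0,0,0,-0.03,-0.08,0,0.5],[0,0,0,-0.065,-0.17,0,0.5],[0,0,0,-0.1,-0.26,0,0.5],[0,0,0,-0.14,-0.36,0,0.5],[0,0,0,-0.18,-0.47,0,0.5],[0,0,0,-0.22,-0.58,0,0.5],[0,0,0,-0.26,-0.69,0,0.5],[0,0,0,-0.3,-0.79,0,0.5],[0,0,0,-0.33,-0.856,0,0.5],[0,0,0,-0.33,-0.856,0,0.5]]}}

```text
time: 15.37
position: [0.4705, -0.0793, 0.1979]
tool_rot: [0.001, 0.991, -0.133, -0.001]
force: [0.3, 0.3, 0.1]
finger_gap: 0.499
```

```bash
python3 - <<'E'
from h import *
f=cam('wrist','w2.png'); print(readout.state()['position'])
for n,(x0,y0,x1,y1) in dict(scene=(230,145,380,290),side=(260,155,400,255)).items():
    f=cam(n,n+'2.png')
f=cam('wrist')
hsv=cv2.cvtColor(f['pixels'],cv2.COLOR_BGR2HSV); m=cv2.inRange(hsv,(105,120,40),(125,255,255)); k,l,s,ce=cv2.connectedComponentsWithStats(m)
for i in range(1,k):
    if s[i,4]>50: print(s[i],ce[i])
E
```

```text
[ 0.47137553 -0.07701227  0.19792357]
[287 173  31   8 216] [302.59722222 176.06018519]
[313 196  19  18 330] [321.78181818 204.45151515]
```

View pics/w2.png

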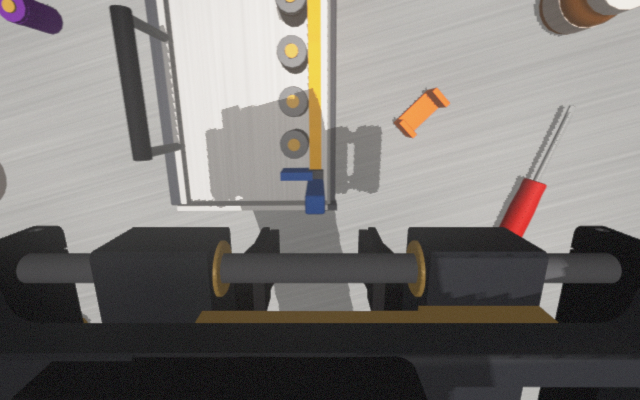

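The wrist view shows the tab's top at about (314,205), just ahead of the fingers. Measuring it.

```bash
python3 - <<'E'
from h import *
np.set_printoptions(precision=4,suppress=True)
f=cam('wrist'); print(readout.state()['position'])
hsv=cv2.cvtColor(f['pixels'],cv2.COLOR_BGR2HSV); m=cv2.inRange(hsv,(105,120,40),(125,255,255))
ys,xs=np.where(m[:240]>0); P=np.array([dep(f,x,y) for x,y in zip(xs,ys)])
t=(P[:,2]>.115)&(P[:,2]<.125); print(t.sum(),xs[t].min(),xs[t].max(),ys[t].min(),ys[t].max()); 
u,v=(xs[t].min()+xs[t].max())/2,(ys[t].min()+ys[t].max())/2
c=plane(f,u,v,.12);print('tab',c,P[t].mean(0),P[t].min(0),P[t].max(0))
o=np.array([.5596,-.093]);q=c[:2]-o;print('fence frame',q@[.9659,-.2588],q@[.2588,.9659])
cv2.imwrite('pics/w3.png',cv2.resize(f['pixels'][150:240,250:390],None,fx=5,fy=5))
for n in ['scene','side']:
  g=cam(n);print(n,proj(g,[*c[:2],.12]))
E
```

```text
[ 0.4723 -0.0736  0.1976]
321 314 332 196 213
tab [ 0.4741 -0.078   0.12  ] [ 0.4742 -0.0777  0.1202] [ 0.4657 -0.0862  0.1176] [ 0.4825 -0.0694  0.1223]
fence frame -0.08650524006630562 -0.007664913496260813
scene (np.float64(305.7030461448536), np.float64(160.80878631987395))
side (np.float64(375.75468924241505), np.float64(178.3254079598377))
```

View pics/w3.png

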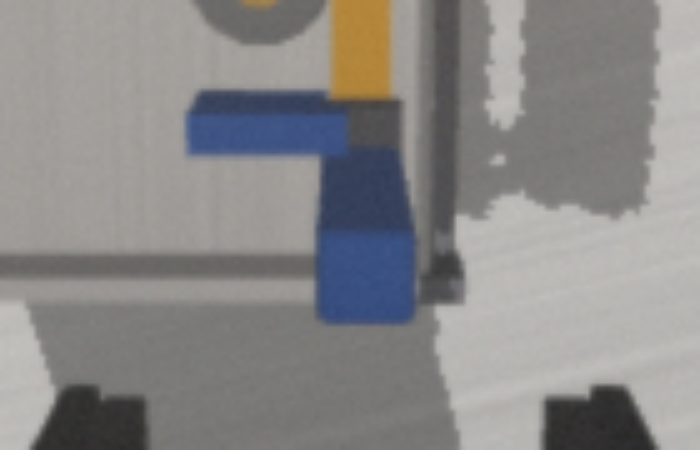

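Tab centre is (0.474, -0.078), which puts it 7 mm behind the fence face and fits. I'll descend to TCP z 0.088 and pinch.

{"name": "send_rows", "arguments": {"motion": [[0,0,0,0.006,-0.016,-0.03,0.5],[0,0,0,0.006,-0.016,-0.09,0.5],[0,0,0,0.006,-0.016,-0.15,0.5],[0,0,0,0.006,-0.016,-0.21,0.5],[0,0,0,0.006,-0.016,-0.27,0.5],[0,0,0,0.006,-0.016,-0.33,0.5],[0,0,0,0.006,-0.016,-0.38,0.5],[0,0,0,0.006,-0.016,-0.42,0.5],[0,0,0,0.006,-0.016,-0.438,0.5],[0,0,0,0.006,-0.016,-0.438,0.5]]}}

```text
time: 16.55
position: [0.4731, -0.0775, 0.0868]
tool_rot: [-0.0, 0.992, -0.129, -0.002]
force: [-0.0, -0.1, -1.0]
finger_gap: 0.503
```

{"name": "send_rows", "arguments": {"motion": [[0,0,0,0,0,0,0.55],[0,0,0,0,0,0,0.6],[0,0,0,0,0,0,0.65],[0,0,0,0,0,0,0.7],[0,0,0,0,0,0,0.75],[0,0,0,0,0,0,0.8],[0,0,0,0,0,0,0.85],[0,0,0,0,0,0,0.9],[0,0,0,0,0,0,0.9],[0,0,0,0,0,0,0.9]]}}

```text
time: 17.38
position: [0.4732, -0.0776, 0.0869]
tool_rot: [-0.0, 0.992, -0.129, -0.002]
force: [-0.3, -0.1, 2.0]
finger_gap: 0.179
```

```bash
python3 look.py l9.png;python3 -c "
from h import *
s=readout.state();print(s['force'],s['moment'])"
```

```text
17.4833 [ 0.47319718 -0.07757585  0.08692325] [-0.46876903 -1.39924693  1.79236674] 0.18182755757069127 tilt 0.9237909481595729
[-0.46876903 -1.39924693  1.79236674] [-0.09786737  0.17578083 -0.04324913]
```

View pics/l9.png

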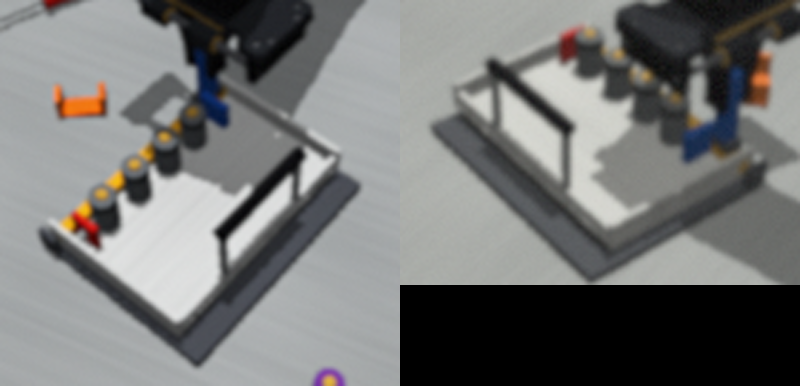

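The tab is pinched (gap 15.8 mm). I'll slide 55 mm along the fence in two slow calls.

{"name": "send_rows", "arguments": {"motion": [[0,0,0,0.0106,-0.0028,0,0.9],[0,0,0,0.0212,-0.0057,0,0.9],[0,0,0,0.0318,-0.0085,0,0.9],[0,0,0,0.0424,-0.0114,0,0.9],[0,0,0,0.053,-0.0142,0,0.9],[0,0,0,0.0636,-0.0171,0,0.9],[0,0,0,0.0742,-0.02,0,0.9],[0,0,0,0.0848,-0.0228,0,0.9],[0,0,0,0.0954,-0.0256,0,0.9],[0,0,0,0.106,-0.0285,0,0.9]]}}

```text
time: 18.32
position: [0.4999, -0.0847, 0.0869]
tool_rot: [-0.0, 0.992, -0.129, -0.002]
force: [-2.6, 0.5, 4.3]
finger_gap: 0.179
```

```bash
python3 look.py l10.png
```

```text
18.4167 [ 0.50031064 -0.08479745  0.08691004] [ 0.36194314 -0.77004185  1.47097119] 0.18110677036757722 tilt 0.9232700046305359
```

View pics/l10.png

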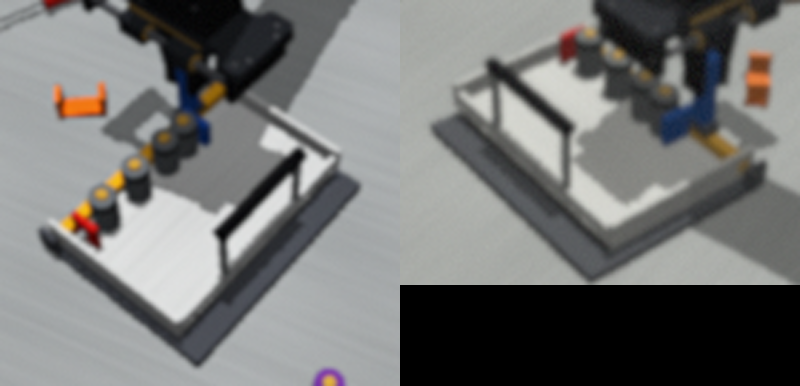

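The follower moves and the first cells stay upright against the fence. Next 22 mm.

{"name": "send_rows", "arguments": {"motion": [[0,0,0,0.0085,-0.0023,0,0.9],[0,0,0,0.017,-0.0046,0,0.9],[0,0,0,0.0255,-0.0068,0,0.9],[0,0,0,0.034,-0.0091,0,0.9],[0,0,0,0.0425,-0.0114,0,0.9],[0,0,0,0.051,-0.0137,0,0.9],[0,0,0,0.0595,-0.016,0,0.9],[0,0,0,0.068,-0.0182,0,0.9],[0,0,0,0.0765,-0.0205,0,0.9],[0,0,0,0.085,-0.0228,0,0.9]]}}

```text
time: 19.25
position: [0.5218, -0.0906, 0.0869]
tool_rot: [-0.0, 0.992, -0.129, -0.002]
force: [-3.0, 1.6, 3.9]
finger_gap: 0.178
```

```bash
python3 look.py l11.png
```

```text
19.35 [ 0.522123   -0.09063367  0.08695241] [-0.2706708   0.20780367  0.69164072] 0.17999554292529205 tilt 0.9232503457566069
```

View pics/l11.png

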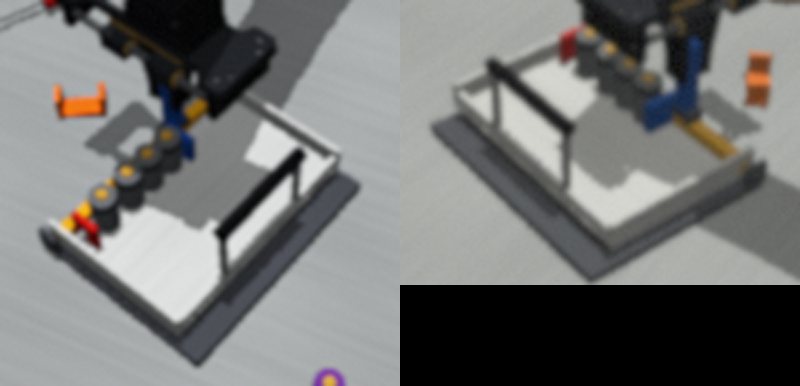

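Three or so cells have closed up. Next 10 mm, slower.

{"name": "send_rows", "arguments": {"motion": [[0,0,0,0.0039,-0.001,0,0.9],[0,0,0,0.0077,-0.0021,0,0.9],[0,0,0,0.0116,-0.0031,0,0.9],[0,0,0,0.0155,-0.0041,0,0.9],[0,0,0,0.0193,-0.0052,0,0.9],[0,0,0,0.0232,-0.0062,0,0.9],[0,0,0,0.027,-0.0072,0,0.9],[0,0,0,0.0309,-0.0083,0,0.9],[0,0,0,0.0348,-0.0093,0,0.9],[0,0,0,0.0386,-0.0104,0,0.9]]}}

```text
time: 20.18
position: [0.5318, -0.0932, 0.0869]
tool_rot: [-0.0, 0.992, -0.129, -0.001]
force: [-2.3, 0.5, 4.6]
finger_gap: 0.181
```

```bash
python3 look.py l12.png
```

```text
20.2833 [ 0.53199548 -0.09326877  0.08693194] [-1.83097017 -0.57502364  2.16355196] 0.18124887813521878 tilt 0.9230979746026394
```

View pics/l12.png

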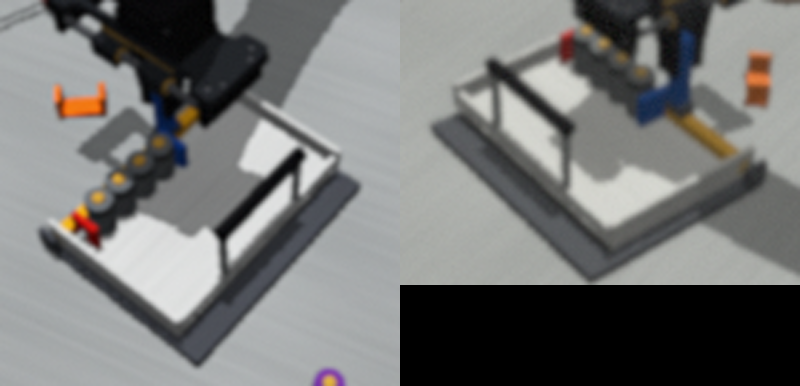

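Row nearly closed. Now 3 mm steps, watching force.

{"name": "send_rows", "arguments": {"motion": [[0,0,0,0.002,-0.0005,0,0.9],[0,0,0,0.004,-0.001,0,0.9],[0,0,0,0.006,-0.0015,0,0.9],[0,0,0,0.008,-0.002,0,0.9],[0,0,0,0.01,-0.0026,0,0.9],[0,0,0,0.0116,-0.0031,0,0.9],[0,0,0,0.0116,-0.0031,0,0.9],[0,0,0,0.0116,-0.0031,0,0.9],[0,0,0,0.0116,-0.0031,0,0.9],[0,0,0,0.0116,-0.0031,0,0.9]]}}

```text
time: 21.12
position: [0.535, -0.0941, 0.0869]
tool_rot: [-0.0, 0.992, -0.129, -0.001]
force: [-2.2, 0.5, 2.7]
finger_gap: 0.177
```

```bash
cat > st.py <<'E'
from h import *
s=readout.state();f=s['force'];p=s['position'];d=np.array([.9659,-.2588])
print(s['time'],p.round(4),f.round(2),'along',round(float(f[:2]@d),2),'travel mm',round(1000*float((p[:2]-[.4732,-.0776])@d),2),s['finger_gap'])
E
python3 st.py; python3 look.py l13.png
```

```text
21.1167 [ 0.535  -0.0941  0.0869] [-2.22  0.5   2.73] along -2.27 travel mm 63.94 0.17671076111166892
21.2167 [ 0.53499208 -0.09409194  0.08693198] [-3.11097395  0.38074172  3.23567224] 0.18025915429764217 tilt 0.9233320950557401
```

View pics/l13.png

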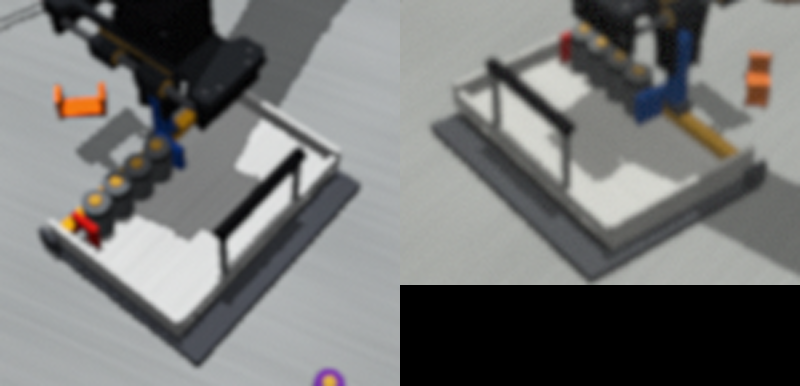

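Near contact, with the force along the fence about 2–3 N (friction only). Another 2 mm.

{"name": "send_rows", "arguments": {"motion": [[0,0,0,0.0015,-0.0004,0,0.9],[0,0,0,0.003,-0.0008,0,0.9],[0,0,0,0.0045,-0.0012,0,0.9],[0,0,0,0.006,-0.0016,0,0.9],[0,0,0,0.0077,-0.0021,0,0.9],[0,0,0,0.0077,-0.0021,0,0.9],[0,0,0,0.0077,-0.0021,0,0.9],[0,0,0,0.0077,-0.0021,0,0.9],[0,0,0,0.0077,-0.0021,0,0.9],[0,0,0,0.0077,-0.0021,0,0.9]]}}

```text
time: 22.05
position: [0.5367, -0.0945, 0.0869]
tool_rot: [-0.0, 0.992, -0.129, -0.001]
force: [-4.5, 0.3, 4.8]
finger_gap: 0.18
```

```bash
python3 st.py; python3 look.py l14.png
```

```text
22.05 [ 0.5367 -0.0945  0.0869] [-4.53  0.32  4.84] along -4.46 travel mm 65.72 0.17982105507196347
22.15 [ 0.53671543 -0.09451449  0.08691263] [-4.41028343  0.46220735  5.47868322] 0.18163079283286732 tilt 0.9228455204366531
```

View pics/l14.png

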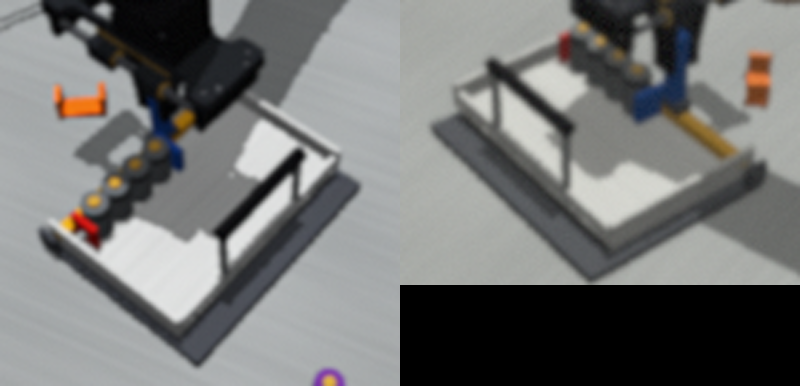

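{"name": "send_rows", "arguments": {"motion": [[0,0,0,0.0015,-0.0004,0,0.9],[0,0,0,0.003,-0.0008,0,0.9],[0,0,0,0.0045,-0.0012,0,0.9],[0,0,0,0.006,-0.0016,0,0.9],[0,0,0,0.0077,-0.0021,0,0.9],[0,0,0,0.0077,-0.0021,0,0.9],[0,0,0,0.0077,-0.0021,0,0.9],[0,0,0,0.0077,-0.0021,0,0.9],[0,0,0,0.0077,-0.0021,0,0.9],[0,0,0,0.0077,-0.0021,0,0.9]]}}

```text
time: 22.98
position: [0.5379, -0.0949, 0.0869]
tool_rot: [-0.0, 0.992, -0.129, -0.002]
force: [-6.9, 1.9, 7.9]
finger_gap: 0.178
```

```bash
python3 st.py; python3 look.py l15.png
```

```text
22.9833 [ 0.5379 -0.0949  0.0869] [-6.92  1.93  7.86] along -7.18 travel mm 66.96 0.1776166498038488
23.0833 [ 0.53786322 -0.09483914  0.08687781] [-7.95464176  1.67301301  8.47497954] 0.1789594244269454 tilt 0.9229823751451715
```

View pics/l15.png

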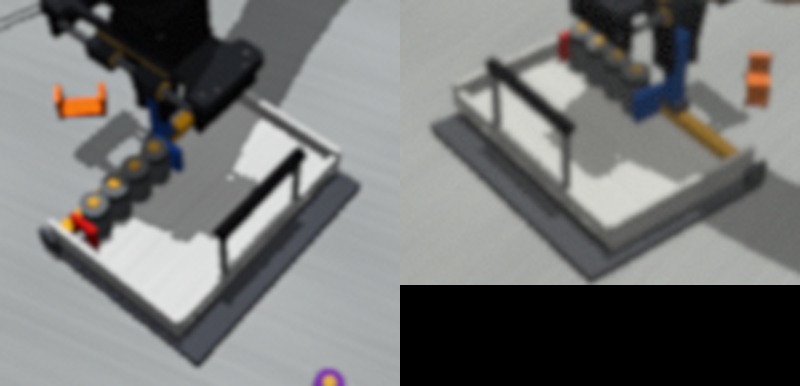

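Spring contact: about 7.5 N in all, less about 2 N of friction, so roughly 1.7 mm pressed. The arm yields a little, so I'll command 3.5 mm more.

{"name": "send_rows", "arguments": {"motion": [[0,0,0,0.003,-0.0008,0,0.9],[0,0,0,0.005,-0.0013,0,0.9],[0,0,0,0.007,-0.0019,0,0.9],[0,0,0,0.009,-0.0024,0,0.9],[0,0,0,0.011,-0.003,0,0.9],[0,0,0,0.0135,-0.0036,0,0.9],[0,0,0,0.0135,-0.0036,0,0.9],[0,0,0,0.0135,-0.0036,0,0.9],[0,0,0,0.0135,-0.0036,0,0.9],[0,0,0,0.0135,-0.0036,0,0.9]]}}

```text
time: 23.92
position: [0.5397, -0.0953, 0.0869]
tool_rot: [-0.0, 0.992, -0.129, -0.004]
force: [-12.5, 1.0, 12.5]
finger_gap: 0.177
```

```bash
python3 st.py; python3 look.py l16.png; python3 st.py
```

```text
23.9167 [ 0.5397 -0.0953  0.0869] [-12.48   0.96  12.53] along -12.31 travel mm 68.81 0.17691927127704626
24.0167 [ 0.53967847 -0.09535069  0.08689317] [-12.09512523   2.68791412  12.21462817] 0.17885405162299411 tilt 0.9233001857453226
24.0167 [ 0.5397 -0.0954  0.0869] [-12.1    2.69  12.21] along -12.38 travel mm 68.81 0.17885405162299411
```

View pics/l16.png

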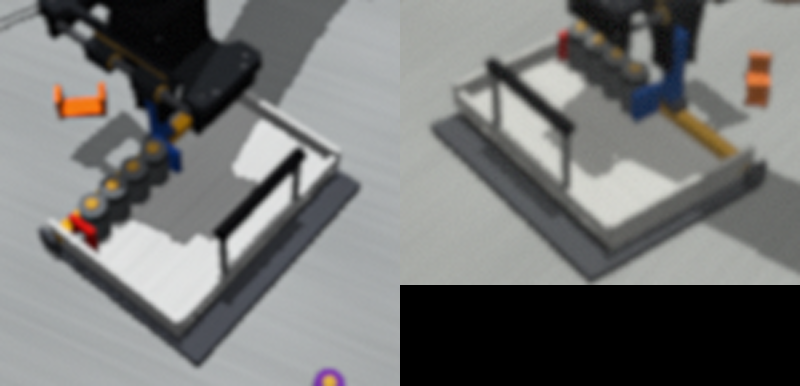

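Spring force is about 10 N (12.3 N less about 2 N of friction), so about 3.3 mm pressed, which fits the travel of 3.5 mm past contact. I'll keep the arm's holding offset, let go and rise.

{"name": "send_rows", "arguments": {"motion": [[0,0,0,0.0064,-0.0017,0,0.85],[0,0,0,0.0064,-0.0017,0,0.8],[0,0,0,0.0064,-0.0017,0,0.75],[0,0,0,0.0064,-0.0017,0,0.7],[0,0,0,0.0064,-0.0017,0,0.6],[0,0,0,0.0064,-0.0017,0,0.5],[0,0,0,0.003,-0.0008,0,0.5],[0,0,0,0,0,0,0.5],[0,0,0,0,0,0,0.5],[0,0,0,0,0,0,0.5]]}}

```text
time: 24.85
position: [0.5397, -0.0954, 0.0869]
tool_rot: [-0.0, 0.992, -0.129, -0.004]
force: [0.9, -0.5, 0.7]
finger_gap: 0.493
```

```bash
python3 st.py; python3 look.py l17.png
```

```text
24.85 [ 0.5397 -0.0954  0.0869] [ 0.88 -0.47  0.73] along 0.97 travel mm 68.8 0.4930367408642915
24.95 [ 0.5397225  -0.09532357  0.08692885] [ 0.4315252 -0.0016104 -0.6705517] 0.49721715867461913 tilt 0.92291292589677
```

{"name": "send_rows", "arguments": {"motion": [[0,0,0,0,0,0.04,0.5],[0,0,0,0,0,0.09,0.5],[0,0,0,0,0,0.15,0.5],[0,0,0,0,0,0.22,0.5],[0,0,0,0,0,0.3,0.5],[0,0,0,0,0,0.38,0.5],[0,0,0,0,0,0.46,0.5],[0,0,0,0,0,0.48,0.5],[0,0,0,0,0,0.48,0.5],[0,0,0,0,0,0.48,0.5]]}}

```text
time: 25.78
position: [0.5397, -0.0954, 0.207]
tool_rot: [0.0, 0.992, -0.129, -0.004]
force: [0.4, -1.4, -0.0]
finger_gap: 0.501
```

```bash
python3 st.py; python3 - <<'E'
from h import *
np.set_printoptions(precision=4,suppress=True)
f=cam('wrist','w4.png'); d=np.array([.9659,-.2588]);o=np.array([.5596,-.093])
f=cam('wrist')
hsv=cv2.cvtColor(f['pixels'],cv2.COLOR_BGR2HSV); m=cv2.inRange(hsv,(105,120,40),(125,255,255))
ys,xs=np.where(m[:240]>0); P=np.array([dep(f,x,y) for x,y in zip(xs,ys)])
t=(P[:,2]>.114)&(P[:,2]<.126); u,v=(xs[t].min()+xs[t].max())/2,(ys[t].min()+ys[t].max())/2
c=plane(f,u,v,.12)[:2];print('tab',c,'x along',(c-o)@d,'was -.0865; moved',(c-[.4741,-.078])@d)
E
```

```text
25.7833 [ 0.5397 -0.0954  0.207 ] [ 0.38 -1.39 -0.01] along 0.73 travel mm 68.79 0.5009527935648008
tab [ 0.5378 -0.0951] x along -0.020527726456124728 was -.0865; moved 0.06593872354387524
```

View pics/w4.png

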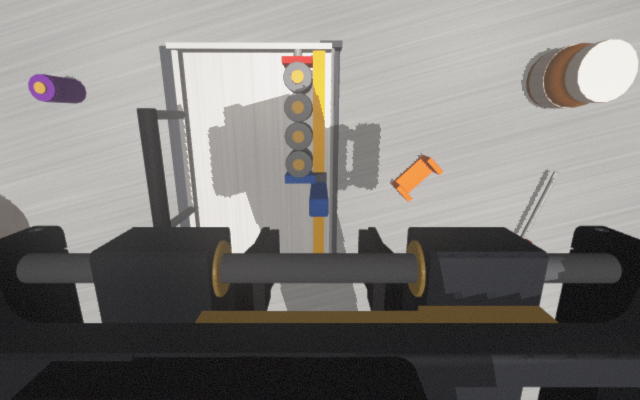

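The row stands against the pad, with cells at wrist pixels (297,77) to (299,164), the pad at (300,60) and the follower plate at (300,178). I'll clear the arm and check with the fixed cameras.

{"name": "send_rows", "arguments": {"motion": [[0,0,0,-0.05,0.1,0.05,0.5],[0,0,0,-0.1,0.2,0.1,0.5],[0,0,0,-0.15,0.3,0.1,0.5],[0,0,0,-0.2,0.4,0.1,0.5],[0,0,0,-0.25,0.5,0.1,0.5],[0,0,0,-0.3,0.6,0.1,0.5],[0,0,0,-0.35,0.7,0.1,0.5],[0,0,0,-0.4,0.8,0.1,0.5],[0,0,0,-0.4,0.9,0.1,0.5],[0,0,0,-0.4,0.9,0.1,0.5]]}}

```text
time: 26.72
position: [0.4376, 0.1344, 0.2304]
tool_rot: [-0.001, 0.992, -0.126, -0.005]
force: [0.8, -0.3, 0.1]
finger_gap: 0.497
```

```bash
python3 look.py l18.png; python3 - <<'E'
from h import *
np.set_printoptions(precision=4,suppress=True)
d=np.array([.9659,-.2588]);e=np.array([.2588,.9659]);o=np.array([.5596,-.093])
for n,(x0,y0,x1,y1) in dict(scene=(230,145,380,290),side=(260,155,400,255)).items():
    f=cam(n); im=f['pixels'][y0:y1,x0:x1]; 
    cv2.imwrite(f'pics/end_{n}.png',cv2.resize(im,None,fx=5,fy=5,interpolation=cv2.INTER_CUBIC))
    hsv=cv2.cvtColor(im,cv2.COLOR_BGR2HSV)
    for c,(lo,hi) in dict(blue=((105,120,40),(125,255,255)),red=((0,150,60),(5,255,255)),btn=((12,110,80),(32,255,255))).items():
        m=cv2.inRange(hsv,lo,hi); k,l,s,ce=cv2.connectedComponentsWithStats(m)
        for i in range(1,k):
            if s[i,4]<6: continue
            ys,xs=np.where(l==i); P=np.median([dep(f,x+x0,y+y0) for x,y in zip(xs,ys)],0); q=P[:2]-o
            print(n,c,s[i,4],ce[i]+[x0,y0],P,'fence',q@d,q@e)
E
```

```text
26.8167 [0.43860892 0.13012369 0.23015574] [ 0.34063195 -1.23418749 -0.34886429] 0.49759797566095004 tilt 0.33299927093869075
scene blue 176 [290.8977 189.017 ] [ 0.5428 -0.0878  0.0825] fence -0.0175553651156484 0.0006880870488468471
scene red 12 [249.3333 145.5   ] [ 0.4038 -0.3031  0.0146] fence -0.09611155884349629 -0.24320991317054189
scene red 56 [262.5536 229.9643] [ 0.661  -0.0999  0.0597] fence 0.09968562269467617 0.01958702373375017
scene btn 135 [304.3852 184.6815] [ 0.4878 -0.0792  0.0404] fence -0.07293264269098819 -0.005272195972647369
scene btn 69 [260.8261 184.3478] [ 0.5124 -0.2014  0.0073] fence -0.017576759504134228 -0.11691069412093534
scene btn 13 [287.6154 199.3846] [ 0.5686 -0.0822  0.0746] fence 0.005889447330112732 0.012778022688065275
scene btn 13 [280.4615 206.1538] [ 0.5931 -0.0881  0.0748] fence 0.0310662816636819 0.013415578409054859
scene btn 15 [272.5333 213.1333] [ 0.6187 -0.0954  0.0746] fence 0.05772062949030566 0.012969009434841578
scene btn 15 [264.6667 220.2667] [ 0.6436 -0.1028  0.0749] fence 0.08365759909485557 0.012309266270033637
scene btn 22 [255.4091 228.6364] [ 0.6585 -0.1253  0.0411] fence 0.10386922406956857 -0.0056552528804855035
scene btn 11 [353.3636 288.0909] [0.7018 0.1433 0.0466] fence 0.0761830768653328 0.26503132041026717
side blue 152 [355.6316 177.8684] [ 0.5307 -0.0847  0.0938] fence -0.030053784160489826 0.0005416073750897071
side blue 52 [344.7308 191.4615] [ 0.5509 -0.064   0.0484] fence -0.0159205901091993 0.025740992912555737
side btn 24 [325.5  164.25] [0.4278 0.1766 0.3265] fence -0.19707883317557617 0.22631236427094426
side btn 17 [383.9412 185.2353] [ 0.5051 -0.18    0.0115] fence -0.03011316787257326 -0.09813757042576476
side btn 124 [365.4597 201.0081] [ 0.4973 -0.0808  0.0363] fence -0.06327870482488043 -0.004367373204423063
```

View pics/end_scene.png

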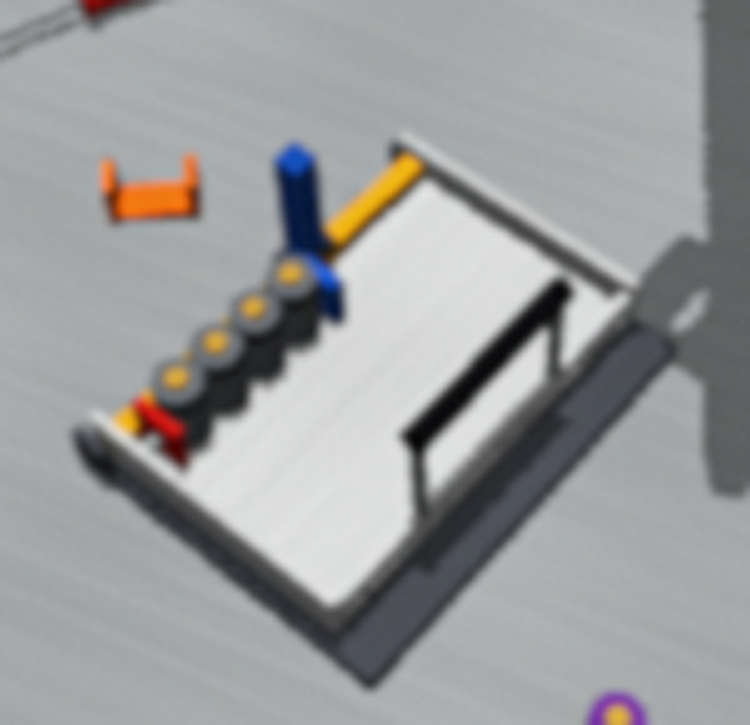

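View pics/end_side.png

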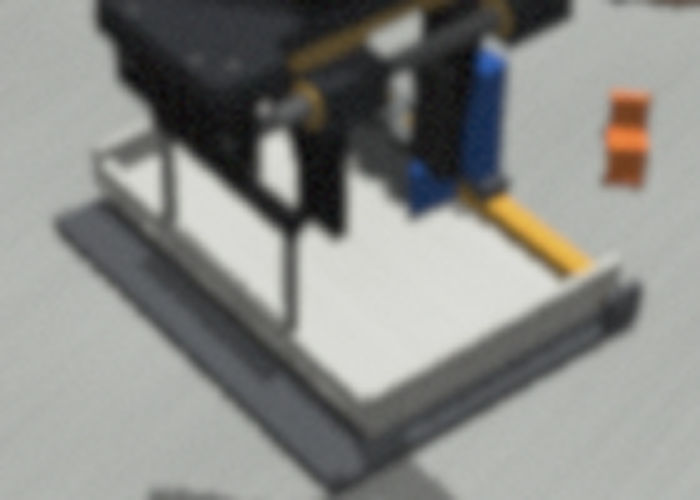

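Buttons are at fence x 6, 31, 58 and 84 mm with y 12–13 mm, so all four cells are upright, closed up and on the fence. When I let go, the spring pushed the follower back. I'll check from above for a gap at the follower face and at the pad.

```bash
python3 - <<'E'
from h import *
f=cam('wrist'); s=readout.state(); C=-f['R'].T@f['t']
print('cam',C,'tcp',s['position'],'fwd',f['R'][2], 'nadir px',proj(f,[C[0],C[1],0]))
E
```

```text
cam [0.50820611 0.11043325 0.39200563] tcp [0.43918612 0.12851336 0.23036991] fwd [-0.25426827  0.06638062 -0.96485297] nadir px (np.float64(318.0498494658712), np.float64(113.74172015989659))
```

{"name": "send_rows", "arguments": {"motion": [[0,0,0,0.03,-0.1,0,0.5],[0,0,0,0.06,-0.2,0,0.5],[0,0,0,0.09,-0.32,0,0.5],[0,0,0,0.12,-0.44,0,0.5],[0,0,0,0.15,-0.56,0,0.5],[0,0,0,0.18,-0.67,-0.05,0.5],[0,0,0,0.2,-0.76,-0.15,0.5],[0,0,0,0.2,-0.76,-0.25,0.5],[0,0,0,0.2,-0.76,-0.33,0.5],[0,0,0,0.2,-0.76,-0.34,0.5]]}}

```text
time: 27.8
position: [0.4867, -0.0628, 0.1416]
tool_rot: [-0.0, 0.991, -0.131, -0.008]
force: [-0.8, 0.3, -0.2]
finger_gap: 0.498
```

```bash
python3 - <<'E'
from h import *
f=cam('wrist','w5.png'); s=readout.state(); C=-f['R'].T@f['t']
print(s['position'],proj(f,[C[0],C[1],0]))
cv2.imwrite('pics/w5c.png',cv2.resize(f['pixels'][0:180,240:400],None,fx=3.3,fy=3.3,interpolation=cv2.INTER_CUBIC))
E
```

```text
[ 0.48755209 -0.06230777  0.14320451] (np.float64(317.88465919886966), np.float64(111.72043669120374))
```

View pics/w5c.png

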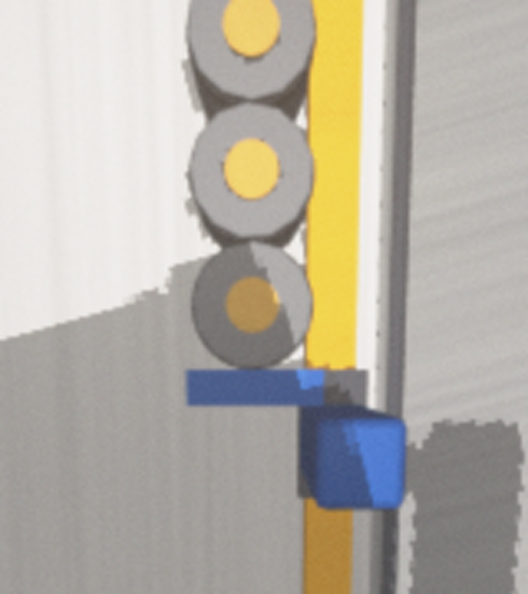

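At the follower, cell 1's edge (crop 250,368) and the plate's front (250,370) meet at the nadir, within about 0.4 mm. Now the pad end: move 100 mm along the fence, first up over the tab.

{"name": "send_rows", "arguments": {"motion": [[0,0,0,0,0,0.08,0.5],[0,0,0,0.02,-0.005,0.14,0.5],[0,0,0,0.06,-0.016,0.16,0.5],[0,0,0,0.12,-0.032,0.16,0.5],[0,0,0,0.19,-0.05,0.16,0.5],[0,0,0,0.26,-0.07,0.16,0.5],[0,0,0,0.33,-0.088,0.16,0.5],[0,0,0,0.4,-0.107,0.16,0.5],[0,0,0,0.4,-0.107,0.16,0.5],[0,0,0,0.4,-0.107,0.16,0.5]]}}

```text
time: 28.68
position: [0.5882, -0.0894, 0.1842]
tool_rot: [-0.0, 0.991, -0.131, -0.007]
force: [-1.2, 0.5, 0.6]
finger_gap: 0.503
```

```bash
python3 - <<'E'
from h import *
f=cam('wrist','w6.png'); s=readout.state(); C=-f['R'].T@f['t']
print(s['position'],proj(f,[C[0],C[1],0]))
cv2.imwrite('pics/w6c.png',cv2.resize(f['pixels'][60:220,240:400],None,fx=3.6,fy=3.6,interpolation=cv2.INTER_CUBIC))
E
```

```text
[ 0.58762242 -0.08908516  0.18411955] (np.float64(318.11075206837506), np.float64(112.56673542005335))
```

View pics/w6c.png

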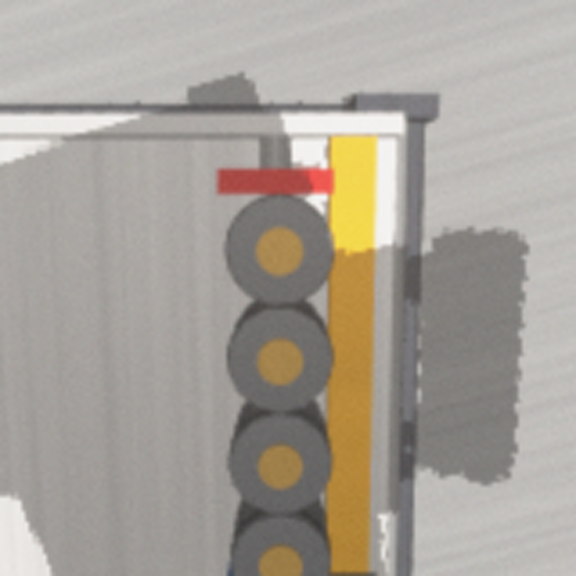

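Pad and cell 4 touch at the nadir (crop 279,193), so the row is snug to within image resolution. Because the release let the spring recoil freely, I'll re-grip and press again, then unload it gradually so that some preload is certain.

{"name": "send_rows", "arguments": {"motion": [[0,0,0,-0.05,-0.006,0,0.5],[0,0,0,-0.1,-0.012,0,0.5],[0,0,0,-0.15,-0.018,0,0.5],[0,0,0,-0.2,-0.022,0,0.5],[0,0,0,-0.2,-0.022,0,0.5],[0,0,0,-0.2,-0.022,-0.1,0.5],[0,0,0,-0.2,-0.022,-0.2,0.5],[0,0,0,-0.2,-0.022,-0.3,0.5],[0,0,0,-0.2,-0.022,-0.37,0.5],[0,0,0,-0.2,-0.022,-0.388,0.5]]}}

```text
time: 29.57
position: [0.5361, -0.0942, 0.0847]
tool_rot: [-0.0, 0.991, -0.13, -0.009]
force: [-0.6, -0.9, -1.1]
finger_gap: 0.499
```

{"name": "send_rows", "arguments": {"motion": [[0,0,0,0,0,0,0.55],[0,0,0,0,0,0,0.6],[0,0,0,0,0,0,0.65],[0,0,0,0,0,0,0.7],[0,0,0,0,0,0,0.75],[0,0,0,0,0,0,0.8],[0,0,0,0,0,0,0.85],[0,0,0,0,0,0,0.9],[0,0,0,0,0,0,0.9],[0,0,0,0,0,0,0.9]]}}

```text
time: 30.4
position: [0.5362, -0.0944, 0.085]
tool_rot: [-0.0, 0.991, -0.13, -0.009]
force: [-0.3, 0.0, 4.0]
finger_gap: 0.18
```

```bash
python3 st.py; python3 look.py l20.png
```

```text
30.4 [ 0.5362 -0.0944  0.085 ] [-0.33  0.02  3.98] along -0.33 travel mm 65.21 0.1799970546085702
30.5 [ 0.53623346 -0.09437367  0.08503647] [-1.6361788  -0.43144963  4.22173045] 0.17931997095557253 tilt 0.919347494697288
```

View pics/l20.png

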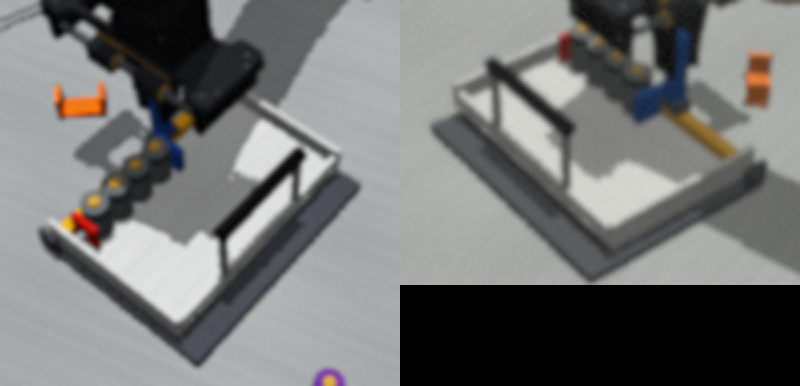

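{"name": "send_rows", "arguments": {"motion": [[0,0,0,0.002,-0.0005,0,0.9],[0,0,0,0.004,-0.0011,0,0.9],[0,0,0,0.007,-0.0019,0,0.9],[0,0,0,0.01,-0.0027,0,0.9],[0,0,0,0.013,-0.0035,0,0.9],[0,0,0,0.0155,-0.0042,0,0.9],[0,0,0,0.0174,-0.0047,0,0.9],[0,0,0,0.0174,-0.0047,0,0.9],[0,0,0,0.0174,-0.0047,0,0.9],[0,0,0,0.0174,-0.0047,0,0.9]]}}

```text
time: 31.33
position: [0.5388, -0.0951, 0.085]
tool_rot: [-0.0, 0.991, -0.13, -0.011]
force: [-11.7, 1.7, 12.2]
finger_gap: 0.181
```

```bash
python3 st.py; python3 look.py l21.png >/dev/null; python3 st.py
```

```text
31.3333 [ 0.5388 -0.0951  0.085 ] [-11.69   1.68  12.19] along -11.72 travel mm 67.88 0.18104704586194123
31.4333 [ 0.5388 -0.0951  0.085 ] [-11.32   1.31  11.66] along -11.28 travel mm 67.89 0.18359990882600136
```

The press is about 11.5 N in all, so about 3.2 mm of pad. I'll unload gradually while still gripping.

{"name": "send_rows", "arguments": {"motion": [[0,0,0,0.005,-0.0013,0,0.9],[0,0,0,0.003,-0.0008,0,0.9],[0,0,0,0.001,-0.0003,0,0.9],[0,0,0,-0.001,0.0003,0,0.9],[0,0,0,-0.003,0.0008,0,0.9],[0,0,0,-0.005,0.0013,0,0.9],[0,0,0,-0.006,0.0016,0,0.9],[0,0,0,-0.006,0.0016,0,0.9],[0,0,0,-0.006,0.0016,0,0.9],[0,0,0,-0.006,0.0016,0,0.9]]}}

```text
time: 32.27
position: [0.5373, -0.0947, 0.085]
tool_rot: [-0.0, 0.991, -0.13, -0.011]
force: [-2.5, 0.0, 4.0]
finger_gap: 0.18
```

```bash
python3 st.py; python3 look.py l22.png >/dev/null; python3 st.py
```

```text
32.2667 [ 0.5373 -0.0947  0.085 ] [-2.48  0.05  3.98] along -2.4 travel mm 66.36 0.1802894609308906
32.3667 [ 0.5373 -0.0947  0.085 ] [-2.93 -0.83  5.23] along -2.62 travel mm 66.35 0.1836156800439599
```

{"name": "send_rows", "arguments": {"motion": [[0,0,0,0,0,0,0.9],[0,0,0,-0.0008,0.0002,0,0.9],[0,0,0,-0.0015,0.0004,0,0.9],[0,0,0,-0.0015,0.0004,0,0.9],[0,0,0,-0.0015,0.0004,0,0.9],[0,0,0,-0.0015,0.0004,0,0.9],[0,0,0,-0.0015,0.0004,0,0.9],[0,0,0,-0.0015,0.0004,0,0.9],[0,0,0,-0.0015,0.0004,0,0.9],[0,0,0,-0.0015,0.0004,0,0.9]]}}

```text
time: 33.2
position: [0.537, -0.0946, 0.0851]
tool_rot: [-0.0, 0.991, -0.13, -0.011]
force: [-1.3, -0.9, 2.5]
finger_gap: 0.179
```

```bash
python3 st.py; python3 look.py l23.png >/dev/null; python3 st.py
```

```text
33.2 [ 0.537  -0.0946  0.0851] [-1.31 -0.86  2.51] along -1.05 travel mm 66.04 0.17854990797142312
33.3 [ 0.537  -0.0946  0.085 ] [-0.97 -1.12  4.05] along -0.64 travel mm 66.0 0.18592891101428186
```

The hand force is about 0.8 N, so the spring is now held almost wholly by the follower's own friction. Release, rise and withdraw.

{"name": "send_rows", "arguments": {"motion": [[0,0,0,0,0,0,0.85],[0,0,0,0,0,0,0.8],[0,0,0,0,0,0,0.75],[0,0,0,0,0,0,0.7],[0,0,0,0,0,0,0.6],[0,0,0,0,0,0,0.5],[0,0,0,0,0,0,0.5],[0,0,0,0,0,0,0.5],[0,0,0,0,0,0.03,0.5],[0,0,0,0,0,0.08,0.5]]}}

```text
time: 34.13
position: [0.5361, -0.0945, 0.1047]
tool_rot: [-0.0, 0.991, -0.13, -0.012]
force: [-1.4, -0.6, 0.4]
finger_gap: 0.49
```

{"name": "send_rows", "arguments": {"motion": [[0,0,0,0,0,0.06,0.5],[0,0,0,0,0,0.14,0.5],[0,0,0,0,0,0.24,0.5],[0,0,0,0,0,0.34,0.5],[0,0,0,-0.1,0.05,0.4,0.5],[0,0,0,-0.2,0.05,0.4,0.5],[0,0,0,-0.26,0.05,0.35,0.5],[0,0,0,-0.26,0.1,0.3,0.5],[0,0,0,-0.26,0.1,0.24,0.5],[0,0,0,-0.26,0.1,0.24,0.5]]}}

```text
time: 34.97
position: [0.47, -0.0689, 0.1639]
tool_rot: [-0.0, 0.991, -0.13, -0.013]
force: [-1.5, -0.2, -0.1]
finger_gap: 0.501
```

```bash
python3 look.py l24.png; python3 - <<'E'
from h import *
f=cam('wrist'); C=-f['R'].T@f['t']; print(proj(f,[C[0],C[1],0]))
a=f['pixels'][0:200,230:410]; cv2.imwrite('pics/w7c.png',cv2.resize(a,None,fx=3,fy=3,interpolation=cv2.INTER_CUBIC))
E
```

```text
35.0667 [ 0.47129732 -0.06960683  0.16573922] [-1.72842423 -0.66197438  0.49159666] 0.49850340714278923 tilt 0.9498238113440013
(np.float64(317.6460837004564), np.float64(109.39521492072721))
```

View pics/w7c.png

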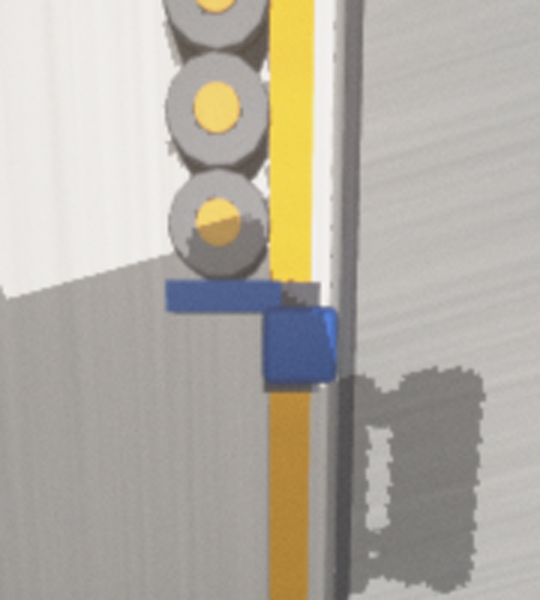

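View pics/l24.png

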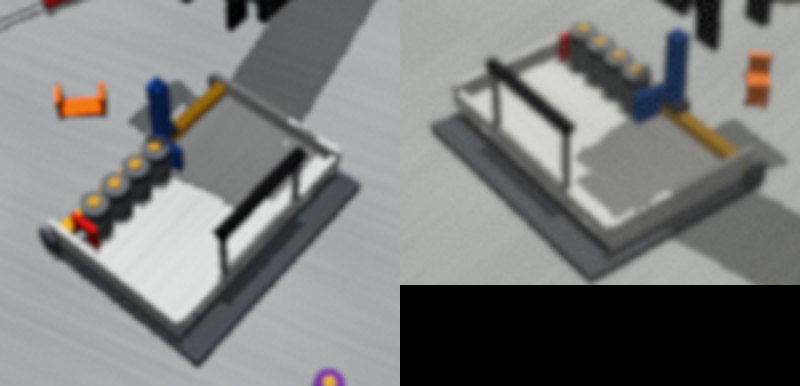

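The final views show four upright cells in one row, touching the follower plate (crop 217,280) and the red pad. The tray is down, the robot is clear and the clip and purple cell are unmoved. I'll hand it in.

```bash
python3 -c "
from station import job
print(job.close_job())"
```

```text
the job is handed in; nothing more can be done
None
```

The job is done and handed in at about 35 s. All four cells stand upright in one row along the fence, snug between the blue follower and the red pad. The tray is down and the hand is clear.

- **Tray:** I raised it by the bar to a tilt of 0.42 rad, slowing to 0.05–0.1 rad/s from 0.16 rad. The cells slid to the fence just before that, after 0.38. I lowered it at about 0.17 rad/s and let go. It stayed gripped until down, with a reaction of about 30 N at touchdown.
- **Row:** I slid the follower along the fence and pressed the pad with about 10 N of spring force, roughly 3.3 mm. At that first release the spring pushed the follower back freely. So I gripped it again, pressed about 3.2 mm and eased the load off before letting go.
- **Last checks:** After the final release, the view from above showed follower and cell 1 touching. The only close look at the pad and cell 4 was before the second press, and they touched then. The fixed cameras showed the row still standing. Earlier they put the cells 25–27 mm apart and 12–13 mm from the fence.
- **Other things:** The clip and the purple look-alike did not move in the close views. I did not check the mug, jar, screwdriver and brass adapter again at the end.
- **Not certain:** The pad's movement is worked out from wrist force and follower travel; the cameras were too coarse to measure it. Only a small preload is left, probably under 1 mm, because friction holds back just about 2 N of the spring.

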